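Sort cut square tube by length into the rows of the rack

TASK

The cut pieces of square steel tube standing on end on the welding bench come in three lengths. Lay every piece down on its side in the rack, in the row of its own length (short, medium or long), one piece to a cradle, lying flat on the bearing rail between the stops, and leave everything else on the bench where it is.

Things in the scene. Friction and masses are not known exactly. Their poses are not given: they have to be found in the camera images.
- rack: the blue rack's fixed grey base plate, 290 x 345 x 6 mm, at the robot's left, origin under its centre. It carries three parallel rows 85 mm apart, in varying order. In each row flared cheeks guide a tube sideways, only over the 18 mm next to each stop: 34 mm apart at the rail, 51 mm at their tops 18 mm above it. Between them the tube's sides are free for fingers.
- tube_short_1_mid (a point): one of the short tubes: plain steel square tube, 30 x 30 mm, 80 mm long, about 0.19 kg; at the start it stands upright on the bench, turned anyhow. The point is the centre of the piece; its z axis runs along the tube (up at the start), x and y are square to its flat sides. May be absent.
- tube_short_2_mid (a point): one of the short tubes: plain steel square tube, 30 x 30 mm, 80 mm long, about 0.19 kg; at the start it stands upright on the bench, turned anyhow. The point is the centre of the piece; its z axis runs along the tube (up at the start), x and y are square to its flat sides. May be absent.
- tube_medium_1_mid (a point): one of the medium tubes: plain steel square tube, 30 x 30 mm, 110 mm long, about 0.26 kg; at the start it stands upright on the bench, turned anyhow. The point is the centre of the piece; its z axis runs along the tube (up at the start), x and y are square to its flat sides. May be absent.
- tube_medium_2_mid (a point): one of the medium tubes: plain steel square tube, 30 x 30 mm, 110 mm long, about 0.26 kg; at the start it stands upright on the bench, turned anyhow. The point is the centre of the piece; its z axis runs along the tube (up at the start), x and y are square to its flat sides. May be absent.
- tube_long_1_mid (a point): one of the long tubes: plain steel square tube, 30 x 30 mm, 140 mm long, about 0.34 kg; at the start it stands upright on the bench, turned anyhow. The point is the centre of the piece; its z axis runs along the tube (up at the start), x and y are square to its flat sides. May be absent.
- tube_long_2_mid (a point): one of the long tubes: plain steel square tube, 30 x 30 mm, 140 mm long, about 0.34 kg; at the start it stands upright on the bench, turned anyhow. The point is the centre of the piece; its z axis runs along the tube (up at the start), x and y are square to its flat sides. May be absent.
- row_short: the short row of the rack: a straight steel gutter 199 mm long with two cradles end to end, for the 80 mm tubes. Origin under its middle (6 mm above the bench); y runs along the row, x across it. A tube lies flat on its 18 mm wide bearing rail, underside 45 mm above the bench, between 5 mm thick stops at both ends and in the middle that rise 14 mm above the rail.
- short_cradle_1 (a point): cradle 1 of the short row: where the centre of a 80 mm tube lying in it belongs (60 mm above the bench), -48.5 mm along the row's y; x across, y along the cradle. 92 mm between its stops.
- short_cradle_2 (a point): cradle 2 of the short row: where the centre of a 80 mm tube lying in it belongs (60 mm above the bench), +48.5 mm along the row's y; x across, y along the cradle. 92 mm between its stops.
- row_medium: the medium row of the rack: a straight steel gutter 259 mm long with two cradles end to end, for the 110 mm tubes. Origin under its middle (6 mm above the bench); y runs along the row, x across it. A tube lies flat on its 18 mm wide bearing rail, underside 45 mm above the bench, between 5 mm thick stops at both ends and in the middle that rise 14 mm above the rail.
- medium_cradle_1 (a point): cradle 1 of the medium row: where the centre of a 110 mm tube lying in it belongs (60 mm above the bench), -63.5 mm along the row's y; x across, y along the cradle. 122 mm between its stops.
- medium_cradle_2 (a point): cradle 2 of the medium row: where the centre of a 110 mm tube lying in it belongs (60 mm above the bench), +63.5 mm along the row's y; x across, y along the cradle. 122 mm between its stops.
- row_long: the long row of the rack: a straight steel gutter 319 mm long with two cradles end to end, for the 140 mm tubes. Origin under its middle (6 mm above the bench); y runs along the row, x across it. A tube lies flat on its 18 mm wide bearing rail, underside 45 mm above the bench, between 5 mm thick stops at both ends and in the middle that rise 14 mm above the rail.
- long_cradle_1 (a point): cradle 1 of the long row: where the centre of a 140 mm tube lying in it belongs (60 mm above the bench), -78.5 mm along the row's y; x across, y along the cradle. 152 mm between its stops.
- long_cradle_2 (a point): cradle 2 of the long row: where the centre of a 140 mm tube lying in it belongs (60 mm above the bench), +78.5 mm along the row's y; x across, y along the cradle. 152 mm between its stops.
- tape_measure: bystander, to be left where it is: black tape measure, 52 x 46 x 28 mm high, lying among the tubes; origin under its centre
- magnet_square: bystander, to be left where it is: red welding magnet block, 50 x 55 x 20 mm high, lying among the tubes; origin under its centre
- chipping_hammer: bystander, to be left where it is: hammer 260 mm long lying at the robot's right
- wire_brush: bystander, to be left where it is: hand brush 250 mm long lying at the robot's left
- spatter_spray: bystander, to be left where it is: spray can, 56 mm across, 190 mm tall, standing at the left, beyond the rack
- electrode_pack: bystander, to be left where it is: flat cardboard pack of electrodes, 180 x 70 x 45 mm, at the back
- g_clamp: bystander, to be left where it is: blue G-clamp, 150 mm long, lying at the right

How it is judged (in metres and radians):
At the end, for the whole second after the job is handed in: Every tube present lies at rest in one of the two cradles of the row of its length: its centre within 13 mm of the cradle's centre and its axis within 0.07 rad of the row's ((distance between tube_short_1_mid and short_cradle_1 below 0.013 m or distance between tube_short_1_mid and short_cradle_2 below 0.013 m) and angle between the z axis of each of tube_short_1_mid, tube_short_2_mid and the y axis of row_short, either way round below 0.07 rad and linear speed of each of tube_short_1, tube_short_2, tube_medium_1, tube_medium_2, tube_long_1, tube_long_2 below 0.02 m/s and (distance between tube_short_2_mid and short_cradle_1 below 0.013 m or distance between tube_short_2_mid and short_cradle_2 below 0.013 m) and (distance between tube_medium_1_mid and medium_cradle_1 below 0.013 m or distance between tube_medium_1_mid and medium_cradle_2 below 0.013 m) and angle between the z axis of each of tube_medium_1_mid, tube_medium_2_mid and the y axis of row_medium, either way round below 0.07 rad and (distance between tube_medium_2_mid and medium_cradle_1 below 0.013 m or distance between tube_medium_2_mid and medium_cradle_2 below 0.013 m) and (distance between tube_long_1_mid and long_cradle_1 below 0.013 m or distance between tube_long_1_mid and long_cradle_2 below 0.013 m) and angle between the z axis of each of tube_long_1_mid, tube_long_2_mid and the y axis of row_long, either way round below 0.07 rad and (distance between tube_long_2_mid and long_cradle_1 below 0.013 m or distance between tube_long_2_mid and long_cradle_2 below 0.013 m)); the robot touches nothing.
It fails at once if a bystander (tape measure, magnet, hammer, brush, spray can, electrode pack, clamp) is moved more than 6 cm (distance of any of tape_measure, magnet_square, chipping_hammer, wire_brush, spatter_spray, electrode_pack, g_clamp from where it was at the start of the episode above 0.06 m).
Of tube_short_1, tube_short_2, tube_medium_1, tube_medium_2, tube_long_1, tube_long_2 only 5 to 6 are there at a start; the rules pass over those that are not, and their reading is None.
At some moment in a run one of tube_short_1, tube_short_2, tube_medium_1, tube_medium_2, tube_long_1, tube_long_2 may be knocked a few centimetres aside while the robot is not near it.
Once in a run the grip may slacken for a moment while it holds something.
It also fails if it takes over 210 s, if anything falls off the work surface, if the arm or the gripper's body presses on something with over 40 N, if the wrist force passes 120 N, or if a joint passes its speed limit or range.

ROBOT

A 6-joint arm with a two-finger parallel gripper is mounted at the origin on the work surface. World frame = base frame: x ahead of the robot, y to its left, z up, the work surface at z = 0. Lengths are in mm, angles in rad, forces in N, time in s.
With the tool pointing down it reaches from about 275 to 1000 mm from the base axis. Payload 8.4 kg.
Tool frame: the origin (TCP) lies midway between the tips of the shut fingers; the grasp point (between the pads) lies 19 mm behind it; z points along the fingers, y is the line along which they close (so a half turn about z gives the same grasp; the last joint's range is limited). The gripper opens to 85 mm and grips with 20 to 120 N. Pads are 22 mm wide; open, the fingers measure 114 mm over their backs; the gripper's body (76 mm by 85 mm) begins 54 mm behind the grasp point. The pads swing forward as they close: fully open they stand 13 mm farther back than shut.
Start: joints at [-1.109, 0.353, 1.633, -0, 1.155, -0.002], TCP at [279.593, -558.977, 231.281] pointing down, gripper open.
Joint ranges: [-2.63, 2.63], [-0.92, 2.1], [0.06, 2.66], [-1.3, 4.44], [0, 2.69], [-3.02, 3.02]. Speed limits (rad/s): [2.22, 2.22, 2.79, 3.14, 3.14, 3.14].

INTERFACE

Orientations are given as [roll, pitch, yaw] about the fixed x, y, z axes, in that order (R = Rz(yaw) Ry(pitch) Rx(roll)).
In Python, from rig import r, imaging gives the robot as it stands. The module is installed in compiled form; this text tells all that it offers.
- The arm moves only by the tool arm_command, never from a script. Its argument "deltas" is a list of rows, each an object of numbers: "hand": the finger opening in mm, from 0 to 85.4; "tx", "ty", "tz": the shift along the tool's x, y, z in mm; "wx", "wy", "wz": the turn, a rotation vector about the tool's x, y, z in rad. A call has 1 to 8 rows; each row shifts and turns the commanded pose from where the row before left it, along the tool's axes as they then stand; what a row does not reach is not made up. A row lasts 1/8 s, in which the tool goes at most 62.5 mm and 10.7 degrees, less where a joint would pass 70% of its speed; a pose out of reach is approached as far as the arm can. A call with a gripper value outside its range is refused whole. The fingers move at their own pace and stop on an object; "squeeze" is the grip in N (left out, the last holds). Time passes only in rows, so rows that do not move let the fingers close. It gives the time, the measured TCP pose, the force, the opening and the grip force at its end, in the units of the state.
- r.sense(): the state, without advancing time (a new reading comes with each control period).
- imaging.grab_frame(name): name is "scene" or "side" or "wrist"; returns a dict with "image" (384x512x3 uint8, red, green, blue), "mtx" (3x3 intrinsics, pixels), "world_to_cam" (4x4, takes a point from world to camera coordinates). Camera axes: x right, y up, looking along -z (the intrinsics and any distortion apply to the point x, -y, -z); pixel columns grow to the right and rows downward; lengths in mm; the calibration is good to about 2 mm. A picture is of the moment at which its call begins. There is no depth.
- r.sign_off(): hands the job in; it is judged then, once.
The state is a dict: "clock": time; "qpos": joint angles; "qvel": joint speeds; "joint_efforts": joint torques, N m; "eef_pos": TCP position; "tcp_rot": TCP orientation; "contact_force": force on the tool from outside, world axes, zero at the start; "wrist_torque": the same for the moment, N m; "opening": opening from 0.0 (shut) to 1.0 (fully open); "grasp_force": force on a finger pad.
Only numpy, scipy, OpenCV 4.12 (cv2) and the standard library are available. Lean on these libraries where they do the work, as an engineer would, in place of code of your own. Each camera call takes 0.05 s, during which the arm holds its last target. There are 200 camera calls.

## Working session

There is one attempt and no reset: what is moved stays moved. The work goes in short steps, Python scripts to look and compute and a tool call to move; the robot and the scene stay as the last step left them, time stands still between calls to the robot, and variables do not carry over. Pictures are saved under pics/ and viewed, at most 14 in all, crops included, and the job is handed in when it is done.

Besides the shell and the picture viewer there is one more tool, called after "Request:" as name(argument=value, ...), one argument or row to a line, values as JSON. arm_command: Moves the arm, as the interface text tells. Its arguments: {"type":"object","properties":{"deltas":{"type":"array"},"squeeze":{"type":"number"}},"required":["deltas"]}

```bash
mkdir -p pics; python3 - <<'E'
from rig import r, imaging
import cv2, numpy as np, pickle
s=r.sense(); print(s)
D={}
for n in ("scene","side","wrist"):
    f=imaging.grab_frame(n); D[n]=f
    cv2.imwrite(f"pics/{n}0.png",cv2.resize(f["image"][:,:,::-1],(800,600),interpolation=cv2.INTER_CUBIC))
    print(n,f["mtx"].tolist(),np.round(f["world_to_cam"],3).tolist(),f.keys())
pickle.dump(D,open("d0.pkl","wb"))
E
```

```text
{'clock': 0.0, 'qpos': array([-1.10940891e+00,  3.53667716e-01,  1.63418015e+00, -1.79184263e-05,
        1.15519370e+00, -2.40312818e-03]), 'qvel': array([ 9.89183979e-05,  8.39107198e-04,  2.66992020e-03, -7.74004445e-04,
        1.37210370e-03, -4.92387759e-04]), 'joint_efforts': array([-3.68285109e-04, -6.05257559e+01, -3.42063260e+01, -6.59568127e-05,
        9.59810510e-03,  7.72760177e-05]), 'eef_pos': array([ 279.35781561, -558.53026117,  230.52977515]), 'tcp_rot': array([-3.14014370e+00,  1.29006207e-05,  4.63797801e-01]), 'contact_force': array([ 0.23188501, -0.36102439, -0.27258664]), 'wrist_torque': array([ 0.01433834, -0.03283101,  0.02938333]), 'grasp_force': 0.0, 'opening': 0.9960692663851224}
scene [[410.66314767514893, 0.0, 254.04185357558094], [0.0, 410.66314767514893, 190.06333728368557], [0.0, 0.0, 1.0]] [[0.268, 0.963, -0.009, -154.011], [-0.71, 0.204, 0.674, 329.944], [0.651, -0.174, 0.739, -1882.437], [0.0, 0.0, 0.0, 1.0]] dict_keys(['image', 'mtx', 'world_to_cam'])
side [[411.20264133225146, 0.0, 258.354908219937], [0.0, 411.20264133225146, 190.91241843483732], [0.0, 0.0, 1.0]] [[-0.997, -0.07, -0.012, 511.259], [0.045, -0.748, 0.662, -86.052], [-0.055, 0.66, 0.749, -1314.941], [0.0, 0.0, 0.0, 1.0]] dict_keys(['image', 'mtx', 'world_to_cam'])
wrist [[266.33334320881187, 0.0, 253.74312389691016], [0.0, 266.33334320881187, 186.24444834654872], [0.0, 0.0, 1.0]] [[0.448, -0.894, -0.001, -624.13], [0.844, 0.423, -0.33, 43.831], [0.296, 0.147, 0.944, -381.461], [0.0, 0.0, 0.0, 1.0]] dict_keys(['image', 'mtx', 'world_to_cam'])
```

View pics/scene0.png

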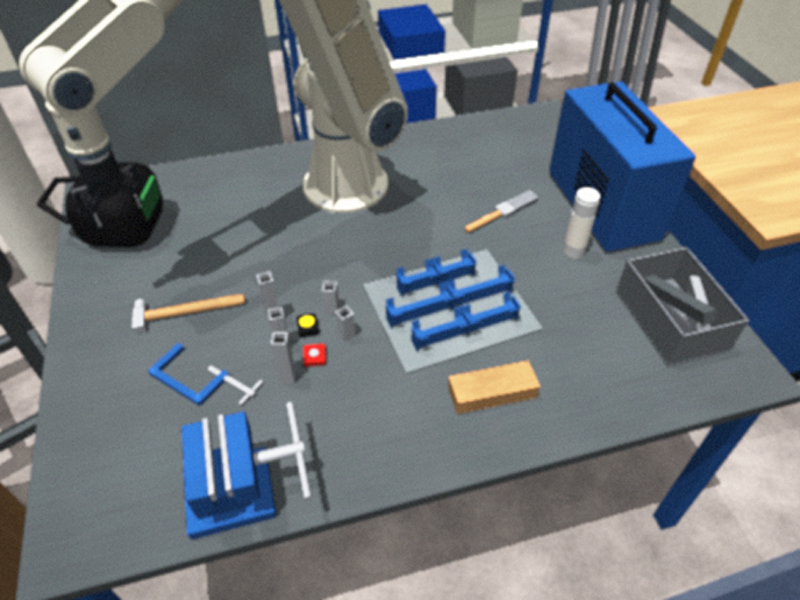

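View pics/side0.png

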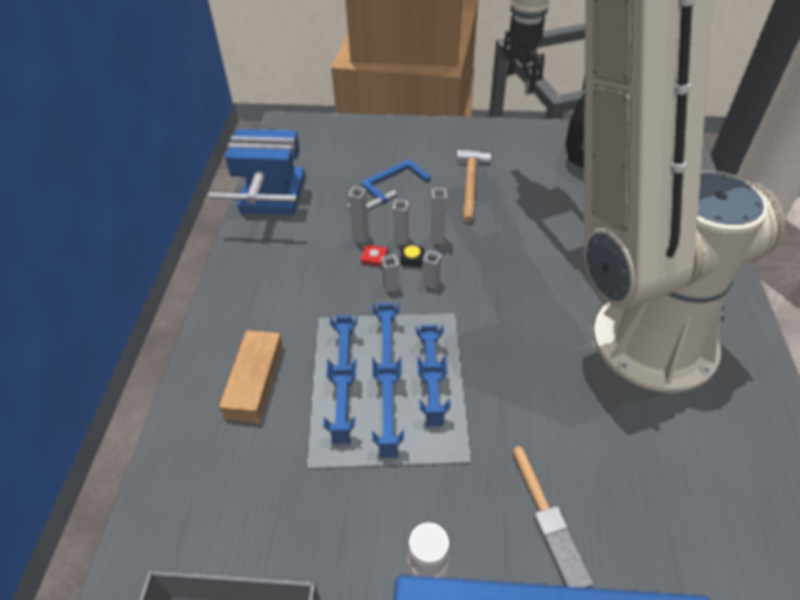

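The scene shows five tubes at (265,277), (276,314), (279,338), (330,287) and (345,313). From the side view, the far two are long, the one between them is medium and the near two are short. The rack's rows, nearest the robot first, are short, long and medium.

```bash
cat > h.py <<'E'
import numpy as np, cv2
from scipy.spatial.transform import Rotation as Ro
def ray(f,u,v):
    T=np.array(f["world_to_cam"]);K=np.array(f["mtx"]);p=np.linalg.inv(K)@[u,v,1]
    d=T[:3,:3].T@np.array([p[0],-p[1],-p[2]]);c=-T[:3,:3].T@T[:3,3]
    return c,d/np.linalg.norm(d)
def onz(f,u,v,z):
    c,d=ray(f,u,v);return (c+d*(z-c[2])/d[2])
def tri(rs):
    A=sum(np.eye(3)-np.outer(d,d) for c,d in rs);b=sum((np.eye(3)-np.outer(d,d))@c for c,d in rs)
    return np.linalg.solve(A,b)
def proj(f,P):
    T=np.array(f["world_to_cam"]);K=np.array(f["mtx"]);q=np.atleast_2d(P)@T[:3,:3].T+T[:3,3]
    q=q*[1,-1,-1];q=q@K.T;return q[:,:2]/q[:,2:]
def rm(rpy): return Ro.from_euler("xyz",rpy)
E
python3 - <<'E'
from h import *;import pickle
D=pickle.load(open("d0.pkl","rb"));k=.64
for n,a,b,h in [("L",(279,338),(358,190),140),("L",(265,277),(438,192),140),("M",(276,314),(400,205),110),("S",(330,287),(432,258),80),("S",(345,313),(390,262),80),("tape",(307,325),(413,253),28),("mag",(314,354),(374,254),20)]:
    a=np.array(a)*k;b=np.array(b)*k
    print(n,tri([ray(D["scene"],*a),ray(D["side"],*b)]).round(),onz(D["scene"],*a,h).round()[:2],onz(D["side"],*b,h).round()[:2])
for c in [(364,286),(488,250),(541,325),(408,367)]: print("plate",onz(D["scene"],*(np.array(c)*k),6).round())
for c in [(319,316),(455,314),(469,460),(308,466)]: print("plate",onz(D["side"],*(np.array(c)*k),6).round())
f=D["wrist"];T=f["world_to_cam"];print("wristcam",-T[:3,:3].T@T[:3,3],-T[2,:3])
E
```

```text
L [ 634. -270.  140.] [ 639. -268.] [ 632. -275.]
L [ 456. -273.  142.] [ 456. -272.] [ 455. -278.]
M [ 540. -266.  106.] [ 545. -265.] [ 538. -264.]
S [ 462. -133.   75.] [ 470. -132.] [ 460. -131.]
S [ 551. -116.   75.] [ 558. -116.] [ 549. -114.]
tape [ 509. -204.   16.] [ 524. -202.] [ 505. -197.]
mag [ 597. -203.   11.] [ 606. -202.] [ 594. -196.]
plate [420. -42.   6.]
plate [383. 301.   6.]
plate [657. 328.   6.]
plate [688.  -6.   6.]
plate [694. -18.   6.]
plate [406. -41.   6.]
plate [376. 295.   6.]
plate [659. 325.   6.]
wristcam [ 355.41976757 -520.52101389  373.77367189] [-0.29575671 -0.14689601 -0.94390123]
```

View pics/wrist0.png

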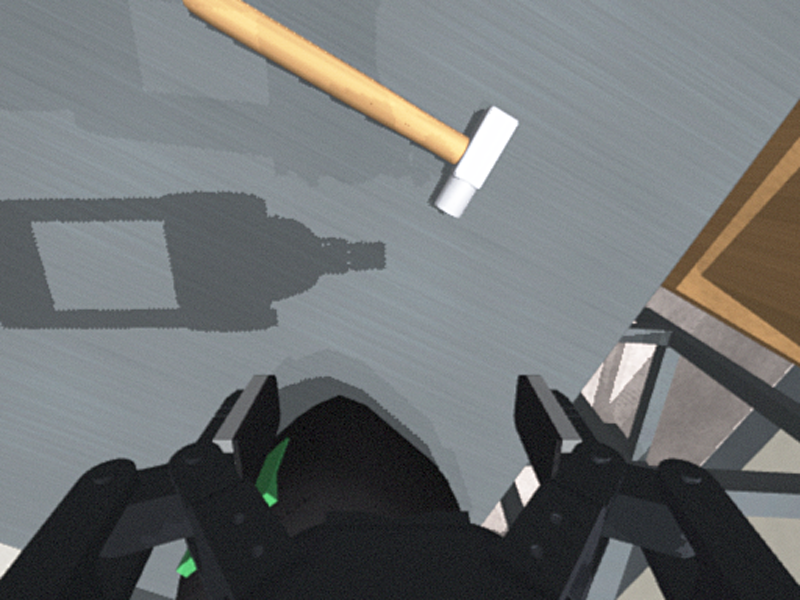

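Request:
arm_command(
  deltas=[
    {"tx":43,"ty":-29.5,"tz":-12.5},
    {"tx":43,"ty":-29.5,"tz":-12.5},
    {"tx":43,"ty":-29.5,"tz":-12.5},
    {"tx":43,"ty":-29.5,"tz":-12.5},
    {"tx":43,"ty":-29.5,"tz":-12.5},
    {"tx":43,"ty":-29.5,"tz":-12.5},
    {"tx":43,"ty":-29.5,"tz":-12.5},
    {"tx":43,"ty":-29.5,"tz":-12.5},
  ],
)

```text
schema error: expected keys hand, tx, ty, tz, wx, wy, wz
```

Request:
arm_command(
  deltas=[
    {"wz":0.155},
    {"wz":0.155},
    {"wz":0.154},
    {"hand":60},
    {"hand":60},
  ],
)

```text
schema error: expected keys hand, tx, ty, tz, wx, wy, wz
```

```bash
python3 - <<'E'
from rig import r, imaging
import cv2, numpy as np, pickle
s=r.sense(); print(s["eef_pos"],s["tcp_rot"],s["opening"],s["qpos"])
f=imaging.grab_frame("wrist");pickle.dump((f,s),open("d1.pkl","wb"))
cv2.imwrite("pics/w1.png",cv2.resize(f["image"][:,:,::-1],(800,600),interpolation=cv2.INTER_CUBIC))
E
```

```text
[ 279.45305978 -558.66886392  230.75929266] [-3.14059277e+00 -1.95745124e-05  4.63821328e-01] 1.0018795976999333 [-1.10938957e+00  3.53477787e-01  1.63392098e+00  1.87568686e-05
  1.15519382e+00 -2.42216118e-03]
```

View pics/w1.png

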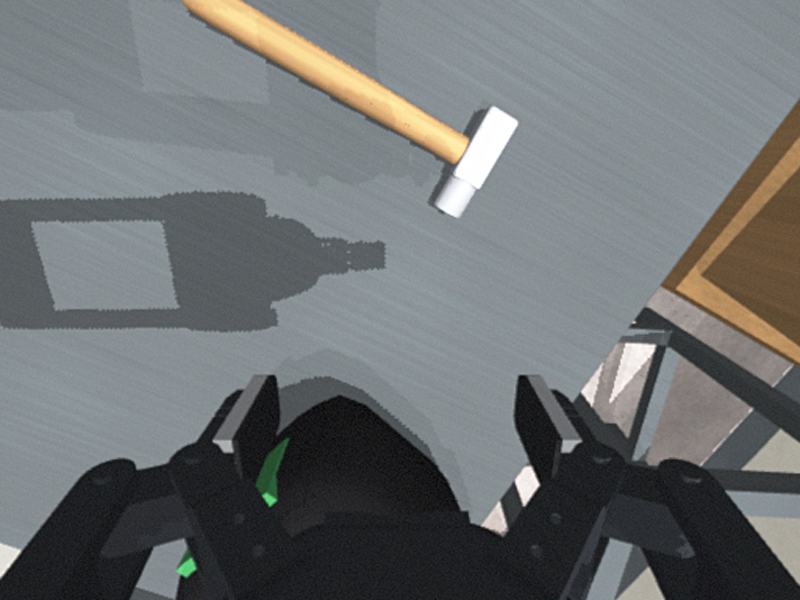

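Same view as before: the arm has not moved, because every row needs all seven keys.

Request:
arm_command(
  deltas=[
    {"hand":60,"tx":43,"ty":-29.5,"tz":-12.5,"wx":0,"wy":0,"wz":0},
    {"hand":60,"tx":43,"ty":-29.5,"tz":-12.5,"wx":0,"wy":0,"wz":0},
    {"hand":60,"tx":43,"ty":-29.5,"tz":-12.5,"wx":0,"wy":0,"wz":0},
    {"hand":60,"tx":43,"ty":-29.5,"tz":-12.5,"wx":0,"wy":0,"wz":0},
    {"hand":60,"tx":43,"ty":-29.5,"tz":-12.5,"wx":0,"wy":0,"wz":0},
    {"hand":60,"tx":43,"ty":-29.5,"tz":-12.5,"wx":0,"wy":0,"wz":0},
    {"hand":60,"tx":43,"ty":-29.5,"tz":-12.5,"wx":0,"wy":0,"wz":0},
    {"hand":60,"tx":43,"ty":-29.5,"tz":-12.5,"wx":0,"wy":0,"wz":0},
  ],
)

```text
clock: 1.2
eef_pos: [482.2, -192.4, 331.8]
tcp_rot: [3.141, -0.0, 0.464]
contact_force: [0.9, 0.5, 0.9]
opening: 0.7
grasp_force: 0.0
```

Request:
arm_command(
  deltas=[
    {"hand":60,"tx":0,"ty":0,"tz":0,"wx":0,"wy":0,"wz":0.155},
    {"hand":60,"tx":0,"ty":0,"tz":0,"wx":0,"wy":0,"wz":0.155},
    {"hand":60,"tx":0,"ty":0,"tz":0,"wx":0,"wy":0,"wz":0.154},
    {"hand":60,"tx":0,"ty":0,"tz":0,"wx":0,"wy":0,"wz":0},
    {"hand":60,"tx":0,"ty":0,"tz":0,"wx":0,"wy":0,"wz":0},
  ],
)

```text
clock: 1.82
eef_pos: [481.6, -194.0, 331.2]
tcp_rot: [-3.142, 0.0, 0.003]
contact_force: [-0.2, -0.1, 0.2]
opening: 0.702
grasp_force: 0.0
```

```bash
python3 - <<'E'
from rig import r, imaging
import cv2, numpy as np, pickle
s=r.sense(); print(s["eef_pos"],s["tcp_rot"],s["opening"],s["qpos"])
f=imaging.grab_frame("wrist");pickle.dump((f,s),open("d1.pkl","wb"))
cv2.imwrite("pics/w2.png",cv2.resize(f["image"][:,:,::-1],(800,600),interpolation=cv2.INTER_CUBIC))
E
```

```text
[ 481.59730778 -194.02361699  331.20491964] [-3.14151586e+00  1.54311051e-04  3.05485742e-03] 0.7023168265053604 [-3.85879825e-01  1.01026492e-01  1.73342475e+00  1.29939626e-05
  1.30731332e+00  1.18185827e+00]
```

View pics/w2.png

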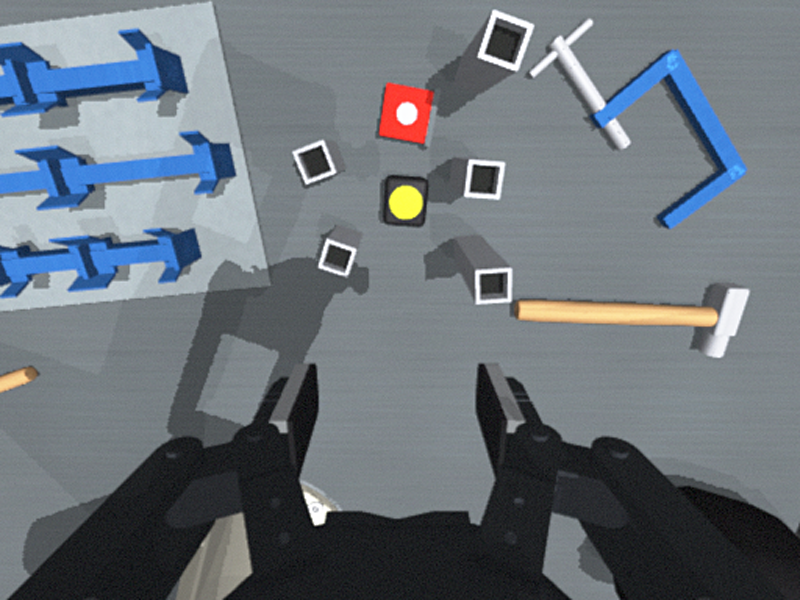

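The close view shows five white tube rims against the bench. At 800 px scale they are: long (505,40) and (493,285), medium (485,180), short (338,257) and (315,162). I'll move over the rack and measure both.

Request:
arm_command(
  deltas=[
    {"hand":60,"tx":0,"ty":-48,"tz":0,"wx":0,"wy":0,"wz":0},
    {"hand":60,"tx":0,"ty":-48,"tz":0,"wx":0,"wy":0,"wz":0},
    {"hand":60,"tx":0,"ty":-48,"tz":0,"wx":0,"wy":0,"wz":0},
    {"hand":60,"tx":0,"ty":-48,"tz":0,"wx":0,"wy":0,"wz":0},
    {"hand":60,"tx":0,"ty":-48,"tz":0,"wx":0,"wy":0,"wz":0},
    {"hand":60,"tx":0,"ty":-48,"tz":0,"wx":0,"wy":0,"wz":0},
    {"hand":60,"tx":0,"ty":-48,"tz":0,"wx":0,"wy":0,"wz":0},
    {"hand":60,"tx":0,"ty":0,"tz":0,"wx":0,"wy":0,"wz":0},
  ],
)

```text
clock: 2.88
eef_pos: [481.6, 144.6, 331.2]
tcp_rot: [-3.141, 0.0, 0.005]
contact_force: [-0.9, -0.3, 0.5]
opening: 0.706
grasp_force: 0.0
```

```bash
cat >> h.py <<'E'
def rims(f,H=(80,110,140)):
    "white tube rims -> list of (name,area px, centre px, centres & yaw per height)"
    m=(f["image"].min(2)>215).astype(np.uint8);out=[]
    cs,_=cv2.findContours(m,cv2.RETR_EXTERNAL,cv2.CHAIN_APPROX_NONE)
    for c in cs:
        if cv2.contourArea(c)<150: continue
        b=cv2.boxPoints(cv2.minAreaRect(c));best=None
        for h in H:
            P=np.array([onz(f,*q,h)[:2] for q in c[:,0].astype(float)]).astype(np.float32)
            (x,y),(w,l),a=cv2.minAreaRect(P)
            if best is None or abs(w+l-60)<abs(best[3]+best[4]-60): best=(h,x,y,w,l,a%90)
        out.append([round(float(v),1) for v in best]+[b.mean(0).round().tolist()])
    return out
E
python3 - <<'E'
from rig import r, imaging
from h import *;import pickle
f,s=pickle.load(open("d1.pkl","rb"))
for o in rims(f): print(o)
s=r.sense(); print(s["eef_pos"],s["tcp_rot"])
f=imaging.grab_frame("wrist");pickle.dump((f,s),open("d2.pkl","wb"))
cv2.imwrite("pics/w3.png",cv2.resize(f["image"][:,:,::-1],(800,600),interpolation=cv2.INTER_CUBIC))
E
```

```text
[140.0, 420.4, -484.4, 16.9, 64.3, 88.2, [466.0, 206.0]]
[140.0, 454.5, -275.3, 30.1, 29.0, 5.3, [315.0, 183.0]]
[80.0, 463.2, -135.3, 29.5, 29.6, 70.5, [215.0, 165.0]]
[110.0, 539.9, -267.9, 30.4, 30.5, 86.3, [310.0, 114.0]]
[80.0, 552.3, -118.9, 29.8, 29.9, 20.4, [201.0, 103.0]]
[140.0, 617.7, -324.7, 58.4, 26.5, 18.6, [370.0, 43.0]]
[140.0, 636.4, -269.8, 30.4, 30.5, 72.9, [323.0, 26.0]]
[481.58251698 144.57058818 331.2127112 ] [-3.14097122e+00  3.60624278e-05  5.24792236e-03]
```

View pics/w3.png

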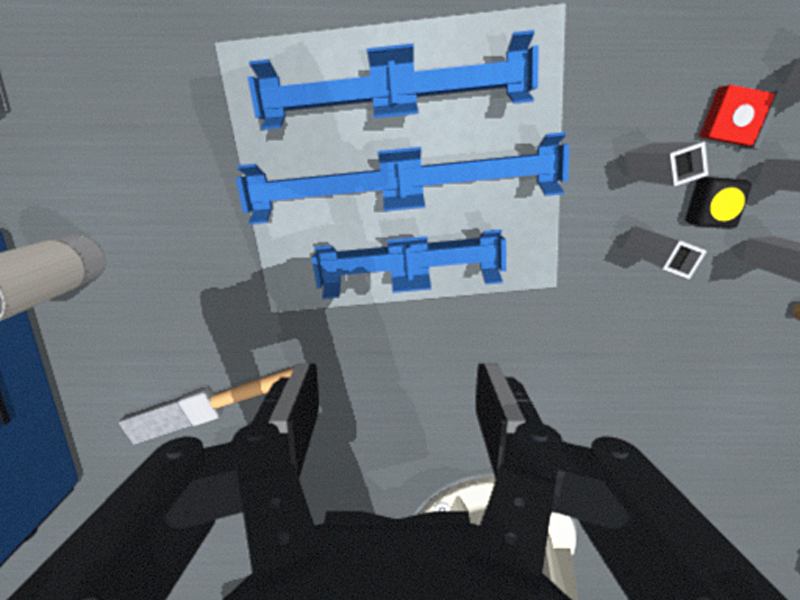

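The picture shows the full rack. The plate corners are near (216,43), (566,3), (557,287) and (271,313). The rows from top to bottom are medium, long and short, and the spray can is at the left.

```bash
python3 - <<'E'
from h import *;import pickle
f,s=pickle.load(open("d2.pkl","rb"));k=.64;im=f["image"].astype(int)
C=[onz(f,u*k,v*k,6)[:2] for u,v in [(566,3),(216,43),(271,313),(557,287)]]
C=np.array(C);print(C.round(1));print(C.mean(0),[np.linalg.norm(C[i]-C[(i+1)%4]).round(1) for i in range(4)])
for a,b in [(0,1),(3,2)]:
    d=C[b]-C[a];print("yaw",np.arctan2(-d[0],d[1]))
# rows: bright-blue top faces, rectified at z=45, 1 px/mm
m=((im[:,:,2]>150)&(im[:,:,2]-im[:,:,0]>90)).astype(np.uint8)
X0,Y0=350,-60; g=np.array([[X0,Y0,45],[X0,Y0+400,45],[X0+400,Y0,45],[X0+400,Y0+400,45]],float)
H=cv2.getPerspectiveTransform(proj(f,g).astype(np.float32),np.float32([[0,0],[800,0],[0,800],[800,800]]))
t=cv2.warpPerspective(f["image"],H,(800,800));mt=cv2.warpPerspective(m,H,(800,800),flags=0)
n,l,st,cen=cv2.connectedComponentsWithStats(mt)
for i in range(1,n):
    if st[i,4]>1500: print(st[i].tolist(), (X0+cen[i,1]/2).round(1),(Y0+cen[i,0]/2).round(1))
cv2.imwrite("pics/rect.png",t[:,:,::-1][::-1][200:780])
E
```

```text
[[696.5 -16.8]
 [660.9 323.8]
 [373.5 296.5]
 [408.8 -46.5]]
[534.92556932 139.24064274] [np.float64(342.4), np.float64(288.7), np.float64(344.8), np.float64(289.2)]
yaw 0.1043000391668875
yaw 0.10276210933402853
[196, 157, 380, 101, 16755] 452.7 125.6
[94, 307, 619, 130, 27201] 535.9 141.9
[173, 482, 496, 118, 22599] 620.4 150.3
```

View pics/rect.png

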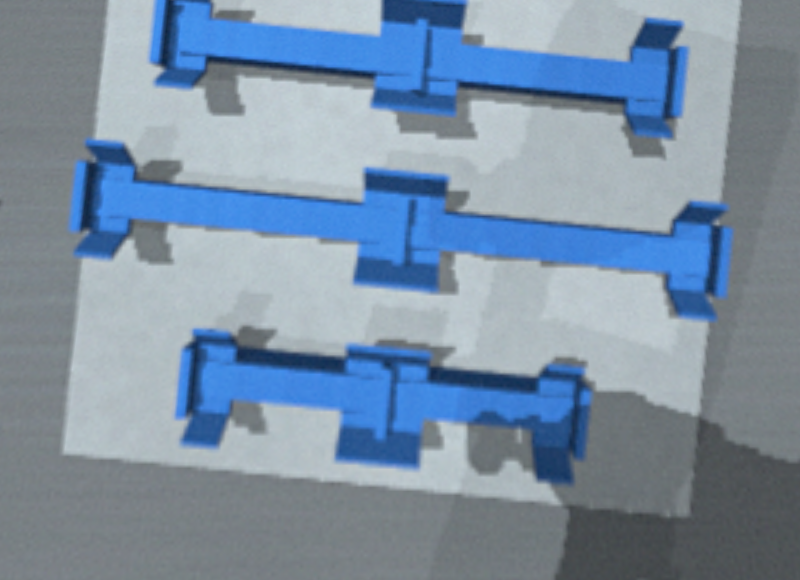

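```bash
cat > plan.py <<'E'
from h import *
E_=np.array([-.1028,.9947,0]); YR=.103
ROW={"short":(451.5,132),"medium":(620.5,149.6),"long":(536,141)};OFF={"short":48.5,"medium":63.5,"long":78.5};LEN={"short":80,"medium":110,"long":140};UP={"short":3,"medium":5,"long":20}
def rot(psi,lean): return Ro.from_euler("z",psi)*Ro.from_euler("x",np.pi)*Ro.from_euler("y",lean)
class Sim:
    def __init__(s,p,rpy): s.p=np.array(p,float);s.R=rm(rpy)
    def go(s,q,tag,mx=45):
        d=s.R.inv().apply(np.array(q)-s.p);n=max(1,int(np.ceil(np.linalg.norm(d)/mx)));w=np.round(d/n,1)
        s.p=s.p+s.R.apply(w*n);print(f"{tag}: {n} x t{w.tolist()} -> {s.p.round(1)}")
    def turn(s,R,tag):
        v=(s.R.inv()*R).as_rotvec();n=max(1,int(np.ceil(np.linalg.norm(v)/.18)));w=np.round(v/n,3)
        s.R=s.R*Ro.from_rotvec(w*n);print(f"{tag}: {n} x w{w.tolist()}")
def pickpose(kind,xy,deg):
    R=rot(np.radians(deg),-np.pi/4);g=np.array([*xy,LEN[kind]/2+UP[kind]]);return R,g+R.apply([0,0,19])
def cradle(kind,i): return np.array([*ROW[kind],60])+E_*OFF[kind]*(1 if i==2 else -1)
def full(S,kind,xy,deg,i,lean=np.pi/4,zt=230):
    R,P=pickpose(kind,xy,deg);c=np.array([*xy,LEN[kind]/2])
    S.turn(R,"turn");h=P.copy();h[2]=zt;S.go(h,"over");S.go(P,"down")
    print("close");up=P.copy();up[2]=zt;S.go(up,"lift")
    Rp=rot(np.pi/2+YR,lean);S.turn(Rp,"tip")
    off=Rp.apply(R.inv().apply(P-c));T=cradle(kind,i)+off;T[2]+=1
    a=T.copy();a[2]=zt;S.go(a,"carry");b=T.copy();b[2]+=35;S.go(b,"near");S.go(T,"place")
    print("open");S.go(T+Rp.apply([0,0,-80]),"back")
    return T
E
python3 - <<'E'
from plan import *; from rig import r
s=r.sense();S=Sim(s["eef_pos"],s["tcp_rot"])
full(S,"short",(463.2,-135.3),70.5,2)
E
```

```text
turn: 8 x w[-0.06, -0.085, -0.145]
over: 7 x t[-18.3, 10.8, 38.7] -> [ 459.  -148.   229.7]
down: 5 x t[28.3, -0.1, 28.4] -> [ 458.7 -147.9   29.3]
close
lift: 5 x t[-28.3, 0.0, -28.4] -> [ 458.5 -147.9  229.7]
tip: 9 x w[0.0, 0.171, -0.055]
carry: 8 x t[29.9, 2.9, 29.8] -> [445.6 190.4 229.7]
near: 4 x t[-25.9, -0.1, 26.1] -> [445.3 190.7  82.6]
place: 1 x t[-24.8, 0.1, 24.8] -> [445.4 190.6  47.5]
open
back: 2 x t[-0.1, -0.1, -40.0] -> [451.2 134.3 104.1]
```

Request:
arm_command(
  deltas=[
    {"hand":60,"tx":0,"ty":0,"tz":0,"wx":-0.06,"wy":-0.085,"wz":-0.145},
    {"hand":60,"tx":0,"ty":0,"tz":0,"wx":-0.06,"wy":-0.085,"wz":-0.145},
    {"hand":60,"tx":0,"ty":0,"tz":0,"wx":-0.06,"wy":-0.085,"wz":-0.145},
    {"hand":60,"tx":0,"ty":0,"tz":0,"wx":-0.06,"wy":-0.085,"wz":-0.145},
    {"hand":60,"tx":0,"ty":0,"tz":0,"wx":-0.06,"wy":-0.085,"wz":-0.145},
    {"hand":60,"tx":0,"ty":0,"tz":0,"wx":-0.06,"wy":-0.085,"wz":-0.145},
    {"hand":60,"tx":0,"ty":0,"tz":0,"wx":-0.06,"wy":-0.085,"wz":-0.145},
    {"hand":60,"tx":0,"ty":0,"tz":0,"wx":-0.06,"wy":-0.085,"wz":-0.145},
  ],
)

```text
clock: 3.92
eef_pos: [482.3, 140.7, 331.3]
tcp_rot: [-3.138, 0.786, 1.233]
contact_force: [0.7, 0.6, 0.5]
opening: 0.705
grasp_force: 0.0
```

Request:
arm_command(
  deltas=[
    {"hand":60,"tx":-18.3,"ty":10.8,"tz":38.7,"wx":0,"wy":0,"wz":0},
    {"hand":60,"tx":-18.3,"ty":10.8,"tz":38.7,"wx":0,"wy":0,"wz":0},
    {"hand":60,"tx":-18.3,"ty":10.8,"tz":38.7,"wx":0,"wy":0,"wz":0},
    {"hand":60,"tx":-18.3,"ty":10.8,"tz":38.7,"wx":0,"wy":0,"wz":0},
    {"hand":60,"tx":-18.3,"ty":10.8,"tz":38.7,"wx":0,"wy":0,"wz":0},
    {"hand":60,"tx":-18.3,"ty":10.8,"tz":38.7,"wx":0,"wy":0,"wz":0},
    {"hand":60,"tx":-18.3,"ty":10.8,"tz":38.7,"wx":0,"wy":0,"wz":0},
    {"hand":60,"tx":0,"ty":0,"tz":0,"wx":0,"wy":0,"wz":0},
  ],
)

```text
clock: 4.92
eef_pos: [456.0, -152.2, 229.2]
tcp_rot: [-3.139, 0.785, 1.225]
contact_force: [-0.7, -0.6, 0.5]
opening: 0.703
grasp_force: 0.0
```

```bash
cat > look.py <<'E'
from plan import *; from rig import r, imaging; import sys
s=r.sense();print(s["clock"],s["eef_pos"].round(1),s["tcp_rot"].round(3),"q",s["qpos"].round(2),"op",s["opening"],s["grasp_force"])
S=Sim(s["eef_pos"],s["tcp_rot"])
E
python3 - <<'E'
from look import *
R,P=pickpose("short",(463.2,-135.3),70.5)
print(P,(R.inv()*S.R).as_rotvec());f=imaging.grab_frame("wrist")
for o in rims(f): print(o)
S.go(P,"down")
E
```

```text
4.925 [ 456.  -152.2  229.2] [-3.139  0.785  1.225] q [ 0.14  0.35  1.9  -0.69  1.38  0.79] op 0.7028137818479333 0.0
[ 458.71529522 -147.96441562   29.56497116] [0.0066753  0.0007552  0.00383535]
[80.0, 463.3, -135.6, 29.0, 30.0, 70.3, [256.0, 48.0]]
[80.0, 577.0, -154.5, 13.9, 14.2, 70.2, [413.0, 23.0]]
down: 5 x t[28.9, 0.3, 27.6] -> [ 458.6 -148.1   29.5]
```

Request:
arm_command(
  deltas=[
    {"hand":60,"tx":28.9,"ty":0.3,"tz":27.6,"wx":0,"wy":0,"wz":0},
    {"hand":60,"tx":28.9,"ty":0.3,"tz":27.6,"wx":0,"wy":0,"wz":0},
    {"hand":60,"tx":28.9,"ty":0.3,"tz":27.6,"wx":0,"wy":0,"wz":0},
    {"hand":60,"tx":28.9,"ty":0.3,"tz":27.6,"wx":0,"wy":0,"wz":0},
    {"hand":60,"tx":28.9,"ty":0.3,"tz":27.6,"wx":0,"wy":0,"wz":0},
    {"hand":60,"tx":0,"ty":0,"tz":0,"wx":0,"wy":0,"wz":0},
  ],
)

```text
clock: 5.72
eef_pos: [460.3, -144.6, 28.6]
tcp_rot: [-3.137, 0.785, 1.23]
contact_force: [-0.7, -0.2, -0.3]
opening: 0.701
grasp_force: 0.0
```

Request:
arm_command(
  deltas=[
    {"hand":15,"tx":0,"ty":0,"tz":0,"wx":0,"wy":0,"wz":0},
    {"hand":15,"tx":0,"ty":0,"tz":0,"wx":0,"wy":0,"wz":0},
    {"hand":15,"tx":0,"ty":0,"tz":0,"wx":0,"wy":0,"wz":0},
    {"hand":15,"tx":0,"ty":0,"tz":0,"wx":0,"wy":0,"wz":0},
    {"hand":15,"tx":0,"ty":0,"tz":0,"wx":0,"wy":0,"wz":0},
  ],
  squeeze=90,
)

```text
clock: 6.35
eef_pos: [462.2, -144.7, 31.7]
tcp_rot: [3.137, 0.783, 1.223]
contact_force: [-0.7, 2.9, 8.7]
opening: 0.34
grasp_force: 88.4
```

```bash
python3 - <<'E'
from look import *
c=np.array([463.2,-135.3,40]);print("tube in tool",S.R.inv().apply(c-S.p).round(1))
E
```

```text
6.35 [ 462.2 -144.7   31.7] [3.137 0.783 1.223] q [ 0.15  0.68  1.95 -0.77  1.1   1.07] op 0.3402605031304234 88.35598468780518
tube in tool [  0.7  -2.2 -12.3]
```

Request:
arm_command(
  deltas=[
    {"hand":15,"tx":-28.3,"ty":0,"tz":-28.4,"wx":0,"wy":0,"wz":0},
    {"hand":15,"tx":-28.3,"ty":0,"tz":-28.4,"wx":0,"wy":0,"wz":0},
    {"hand":15,"tx":-28.3,"ty":0,"tz":-28.4,"wx":0,"wy":0,"wz":0},
    {"hand":15,"tx":-28.3,"ty":0,"tz":-28.4,"wx":0,"wy":0,"wz":0},
    {"hand":15,"tx":-28.3,"ty":0,"tz":-28.4,"wx":0,"wy":0,"wz":0},
    {"hand":15,"tx":0,"ty":0,"tz":0,"wx":0,"wy":0,"wz":0},
  ],
)

```text
clock: 7.1
eef_pos: [462.3, -144.6, 233.6]
tcp_rot: [3.132, 0.78, 1.22]
contact_force: [0.4, -0.3, -2.1]
opening: 0.339
grasp_force: 88.9
```

Request:
arm_command(
  deltas=[
    {"hand":15,"tx":0,"ty":0,"tz":0,"wx":0,"wy":0.171,"wz":-0.055},
    {"hand":15,"tx":0,"ty":0,"tz":0,"wx":0,"wy":0.171,"wz":-0.055},
    {"hand":15,"tx":0,"ty":0,"tz":0,"wx":0,"wy":0.171,"wz":-0.055},
    {"hand":15,"tx":0,"ty":0,"tz":0,"wx":0,"wy":0.171,"wz":-0.055},
    {"hand":15,"tx":0,"ty":0,"tz":0,"wx":0,"wy":0.171,"wz":-0.055},
    {"hand":15,"tx":0,"ty":0,"tz":0,"wx":0,"wy":0.171,"wz":-0.055},
    {"hand":15,"tx":0,"ty":0,"tz":0,"wx":0,"wy":0.171,"wz":-0.055},
    {"hand":15,"tx":0,"ty":0,"tz":0,"wx":0,"wy":0.171,"wz":-0.055},
  ],
)

```text
clock: 8.1
eef_pos: [460.8, -145.2, 230.5]
tcp_rot: [-3.102, -0.616, 1.608]
contact_force: [0.1, 0.5, -2.6]
opening: 0.341
grasp_force: 88.9
```

Request:
arm_command(
  deltas=[
    {"hand":15,"tx":0,"ty":0,"tz":0,"wx":0,"wy":0.171,"wz":-0.055},
    {"hand":15,"tx":0,"ty":0,"tz":0,"wx":0,"wy":0,"wz":0},
    {"hand":15,"tx":0,"ty":0,"tz":0,"wx":0,"wy":0,"wz":0},
  ],
)

```text
clock: 8.48
eef_pos: [460.8, -144.7, 230.0]
tcp_rot: [-3.14, -0.781, 1.672]
contact_force: [-0.3, 1.1, -1.9]
opening: 0.338
grasp_force: 89.0
```

```bash
cat >> plan.py <<'E'
def place(S,kind,i,c_tool,lean=np.pi/4,zt=230):
    "c_tool: tube centre in tool frame at grasp"
    Rp=rot(np.pi/2+YR,lean);S.turn(Rp,"tip")
    T=cradle(kind,i)-Rp.apply(c_tool);T[2]+=1
    a=T.copy();a[2]=zt;S.go(a,"carry");b=T.copy();b[2]+=35;S.go(b,"near");S.go(T,"place")
    print("open");S.go(T+Rp.apply([0,0,-80]),"back")
E
python3 - <<'E'
from look import *
print(rot(np.pi/2+YR,np.pi/4).as_euler("xyz"))
place(S,"short",2,[.7,0,-12.3])
E
```

```text
8.475 [ 460.8 -144.7  230. ] [-3.14  -0.781  1.672] q [-0.67  0.45  1.73  0.53  1.57 -0.94] op 0.33766643384255307 88.96384119987488
[ 3.14159265 -0.78539816  1.67379633]
tip: 1 x w[0.0, 0.004, -0.002]
carry: 8 x t[29.4, 2.4, 29.4] -> [445.7 188.2 230. ]
near: 4 x t[-25.3, -0.0, 25.4] -> [445.7 188.5  86.6]
place: 1 x t[-24.7, -0.1, 24.6] -> [445.7 188.4  51.8]
open
back: 2 x t[0.0, 0.0, -40.0] -> [451.4 132.1 108.4]
```

Request:
arm_command(
  deltas=[
    {"hand":15,"tx":29.4,"ty":2.4,"tz":29.4,"wx":0,"wy":0,"wz":0},
    {"hand":15,"tx":29.4,"ty":2.4,"tz":29.4,"wx":0,"wy":0,"wz":0},
    {"hand":15,"tx":29.4,"ty":2.4,"tz":29.4,"wx":0,"wy":0,"wz":0},
    {"hand":15,"tx":29.4,"ty":2.4,"tz":29.4,"wx":0,"wy":0,"wz":0},
    {"hand":15,"tx":29.4,"ty":2.4,"tz":29.4,"wx":0,"wy":0,"wz":0},
    {"hand":15,"tx":29.4,"ty":2.4,"tz":29.4,"wx":0,"wy":0,"wz":0},
    {"hand":15,"tx":29.4,"ty":2.4,"tz":29.4,"wx":0,"wy":0,"wz":0},
    {"hand":15,"tx":29.4,"ty":2.4,"tz":29.4,"wx":0,"wy":0,"wz":0},
  ],
)

```text
clock: 9.48
eef_pos: [445.3, 190.1, 231.0]
tcp_rot: [3.137, -0.781, 1.678]
contact_force: [0.9, -0.7, -2.2]
opening: 0.339
grasp_force: 89.1
```

Request:
arm_command(
  deltas=[
    {"hand":15,"tx":-25.3,"ty":0,"tz":25.4,"wx":0,"wy":0,"wz":0},
    {"hand":15,"tx":-25.3,"ty":0,"tz":25.4,"wx":0,"wy":0,"wz":0},
    {"hand":15,"tx":-25.3,"ty":0,"tz":25.4,"wx":0,"wy":0,"wz":0},
    {"hand":15,"tx":-25.3,"ty":0,"tz":25.4,"wx":0,"wy":0,"wz":0},
    {"hand":15,"tx":0,"ty":0,"tz":0,"wx":0,"wy":0,"wz":0},
    {"hand":15,"tx":0,"ty":0,"tz":0,"wx":0,"wy":0,"wz":0},
    {"hand":15,"tx":0,"ty":0,"tz":0,"wx":0,"wy":0,"wz":0},
  ],
)

```text
clock: 10.35
eef_pos: [447.0, 188.2, 88.1]
tcp_rot: [3.136, -0.783, 1.677]
contact_force: [-0.3, 0.3, -2.7]
opening: 0.339
grasp_force: 90.7
```

```bash
python3 - <<'E'
from look import *
place(S,"short",2,[.7,0,-12.3])
a=imaging.grab_frame("wrist")["image"];b=imaging.grab_frame("side");
c=cradle("short",2)+[0,0,35];u,v=proj(b,c)[0].astype(int);print(u,v)
b=b["image"][v-75:v+75,u-75:u+75]
o=np.hstack([cv2.resize(a,(512,384)),cv2.resize(b,(288,288)).copy() if 0 else np.pad(cv2.resize(b,(288,288),interpolation=2),((0,96),(0,0),(0,0)))])
cv2.imwrite("pics/p1.png",o[:,:,::-1])
E
```

```text
10.35 [447.  188.2  88.1] [ 3.136 -0.783  1.677] q [-0.11  0.51  2.11  0.96  1.   -0.96] op 0.339313236814061 90.66509485244751
tip: 1 x w[0.003, 0.002, 0.003]
carry: 4 x t[25.1, -0.3, -25.0] -> [445.8 188.4 229.9]
near: 4 x t[-25.3, -0.0, 25.3] -> [445.8 188.4  86.7]
place: 1 x t[-24.7, -0.1, 24.7] -> [445.7 188.4  51.8]
open
back: 2 x t[0.0, -0.0, -40.0] -> [451.5 132.1 108.4]
277 240
```

View pics/p1.png

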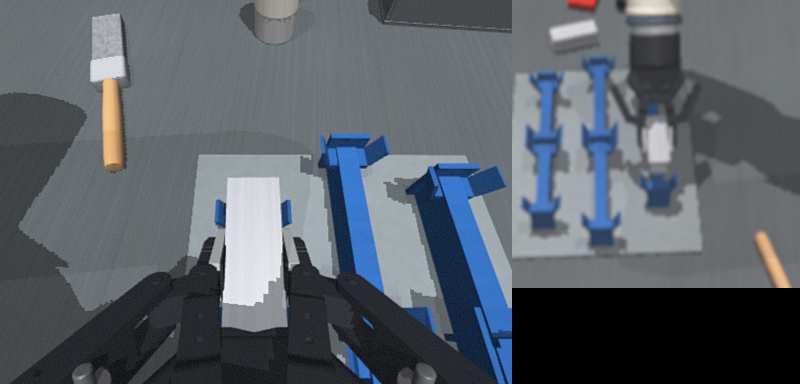

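The wrist view shows the tube lying level and centred between the cheeks (220 and 287 px, tube 228–280). Placing it.

Request:
arm_command(
  deltas=[
    {"hand":15,"tx":-12.6,"ty":-0.3,"tz":12.6,"wx":0,"wy":0,"wz":0},
    {"hand":15,"tx":-12.6,"ty":-0.3,"tz":12.6,"wx":0,"wy":0,"wz":0},
    {"hand":15,"tx":0,"ty":0,"tz":0,"wx":0,"wy":0,"wz":0},
    {"hand":15,"tx":0,"ty":0,"tz":0,"wx":0,"wy":0,"wz":0},
  ],
)

```text
clock: 10.95
eef_pos: [446.0, 187.8, 51.3]
tcp_rot: [3.139, -0.783, 1.675]
contact_force: [0.3, -0.2, -1.3]
opening: 0.339
grasp_force: 92.4
```

Request:
arm_command(
  deltas=[
    {"hand":55,"tx":0,"ty":0,"tz":0,"wx":0,"wy":0,"wz":0},
    {"hand":55,"tx":0,"ty":0,"tz":0,"wx":0,"wy":0,"wz":0},
    {"hand":55,"tx":0,"ty":0,"tz":0,"wx":0,"wy":0,"wz":0},
    {"hand":55,"tx":0,"ty":0,"tz":-30,"wx":0,"wy":0,"wz":0},
    {"hand":55,"tx":0,"ty":0,"tz":-40,"wx":0,"wy":0,"wz":0},
    {"hand":55,"tx":0,"ty":0,"tz":-40,"wx":0,"wy":0,"wz":0},
    {"hand":55,"tx":0,"ty":0,"tz":-45,"wx":0,"wy":0,"wz":0},
    {"hand":55,"tx":0,"ty":0,"tz":-45,"wx":0,"wy":0,"wz":0},
  ],
)

```text
clock: 11.95
eef_pos: [459.7, 46.5, 193.7]
tcp_rot: [3.14, -0.783, 1.674]
contact_force: [0.7, 0.8, 0.5]
opening: 0.641
grasp_force: 0.0
```

```bash
python3 - <<'E'
from look import *
a=imaging.grab_frame("wrist")["image"];b=imaging.grab_frame("side");
b=b["image"][110:270,190:310]
o=np.hstack([cv2.resize(a,(512,384)),cv2.resize(b,(288,384),interpolation=2)])
cv2.imwrite("pics/p2.png",o[:,:,::-1])
E
```

```text
11.95 [459.7  46.5 193.7] [ 3.14  -0.783  1.674] q [-0.38  0.37  1.97  0.7   1.31 -0.86] op 0.6413956837045162 0.0
```

View pics/p2.png

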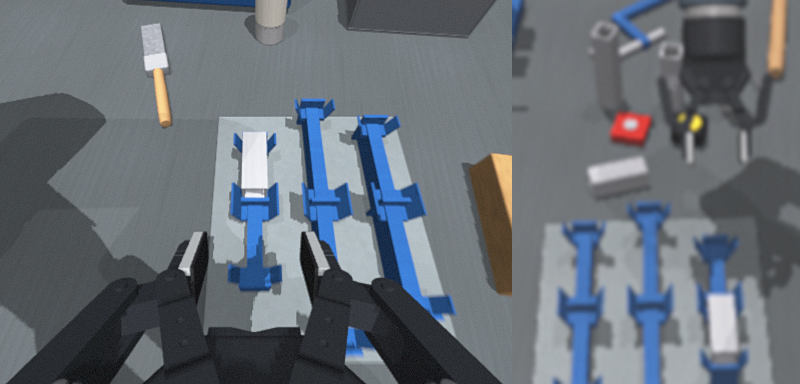

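The first short tube sits in its cradle. The side crop shows the other short tube has been knocked over and lies at about (617,175), between the magnet and the rack. I'll go vertical and look at it from above.

```bash
python3 - <<'E'
from look import *
b=imaging.grab_frame("side");p=onz(b,233.8,183,22);print(p)
S.turn(rot(np.pi/2+YR,0),"up");S.go([p[0]-10,p[1]-90,250],"go")
E
```

```text
12.05 [462.3  44.8 195.2] [ 3.133 -0.781  1.677] q [-0.39  0.37  1.96  0.7   1.31 -0.86] op 0.6467166900380034 0.0
[602.49517183 -95.22738597  22.        ]
up: 5 x w[0.001, -0.156, -0.0]
go: 6 x t[-40.3, 17.7, -9.1] -> [ 592.4 -185.   249.7]
```

Request:
arm_command(
  deltas=[
    {"hand":60,"tx":0,"ty":0,"tz":0,"wx":0,"wy":-0.156,"wz":0},
    {"hand":60,"tx":0,"ty":0,"tz":0,"wx":0,"wy":-0.156,"wz":0},
    {"hand":60,"tx":0,"ty":0,"tz":0,"wx":0,"wy":-0.156,"wz":0},
    {"hand":60,"tx":0,"ty":0,"tz":0,"wx":0,"wy":-0.156,"wz":0},
    {"hand":60,"tx":0,"ty":0,"tz":0,"wx":0,"wy":-0.156,"wz":0},
  ],
)

```text
clock: 12.72
eef_pos: [459.3, 48.3, 192.1]
tcp_rot: [3.14, 0.0, 1.674]
contact_force: [-1.5, 0.5, -0.6]
opening: 0.703
grasp_force: 0.0
```

Request:
arm_command(
  deltas=[
    {"hand":60,"tx":-40.3,"ty":17.7,"tz":-9.1,"wx":0,"wy":0,"wz":0},
    {"hand":60,"tx":-40.3,"ty":17.7,"tz":-9.1,"wx":0,"wy":0,"wz":0},
    {"hand":60,"tx":-40.3,"ty":17.7,"tz":-9.1,"wx":0,"wy":0,"wz":0},
    {"hand":60,"tx":-40.3,"ty":17.7,"tz":-9.1,"wx":0,"wy":0,"wz":0},
    {"hand":60,"tx":-40.3,"ty":17.7,"tz":-9.1,"wx":0,"wy":0,"wz":0},
    {"hand":60,"tx":-40.3,"ty":17.7,"tz":-9.1,"wx":0,"wy":0,"wz":0},
    {"hand":60,"tx":0,"ty":0,"tz":0,"wx":0,"wy":0,"wz":0},
    {"hand":60,"tx":0,"ty":0,"tz":0,"wx":0,"wy":0,"wz":0},
  ],
)

```text
clock: 13.72
eef_pos: [589.2, -181.0, 244.7]
tcp_rot: [-3.14, -0.006, 1.674]
contact_force: [-0.2, -0.5, 0.2]
opening: 0.7
grasp_force: 0.0
```

```bash
python3 - <<'E'
from look import *
f=imaging.grab_frame("wrist");im=f["image"]
cv2.imwrite("pics/p3.png",cv2.resize(im[:,:,::-1],(800,600),interpolation=2))
m=(im.min(2)>190).astype(np.uint8)
for c in cv2.findContours(m,0,1)[0]:
    if cv2.contourArea(c)<200: continue
    P=np.array([onz(f,*q,30)[:2] for q in c[:,0].astype(float)]).astype(np.float32)
    print(cv2.minAreaRect(P),c.mean(0).round())
E
```

```text
13.725 [ 589.2 -181.   244.7] [-3.14  -0.006  1.674] q [-0.3   0.33  1.64  0.    1.18 -0.41] op 0.699826202598837 0.0
((924.2469482421875, -350.7618408203125), (115.31355285644531, 171.40609741210938), 69.50736236572266) [[462. 281.]]
((647.9515380859375, -363.9700622558594), (93.44795227050781, 53.384376525878906), 53.401756286621094) [[278. 270.]]
((398.7369384765625, -355.952392578125), (43.927772521972656, 44.20674514770508), 4.747734546661377) [[122. 256.]]
((623.1922607421875, -93.43194580078125), (42.481327056884766, 30.93444061279297), 19.596134185791016) [[289.  96.]]
((614.23974609375, -11.30389404296875), (80.92174530029297, 30.674795150756836), 5.916546821594238) [[283.  22.]]
((430.58489990234375, -29.817365646362305), (21.31289291381836, 31.707277297973633), 5.916541576385498) [[132.  21.]]
```

View pics/p3.png

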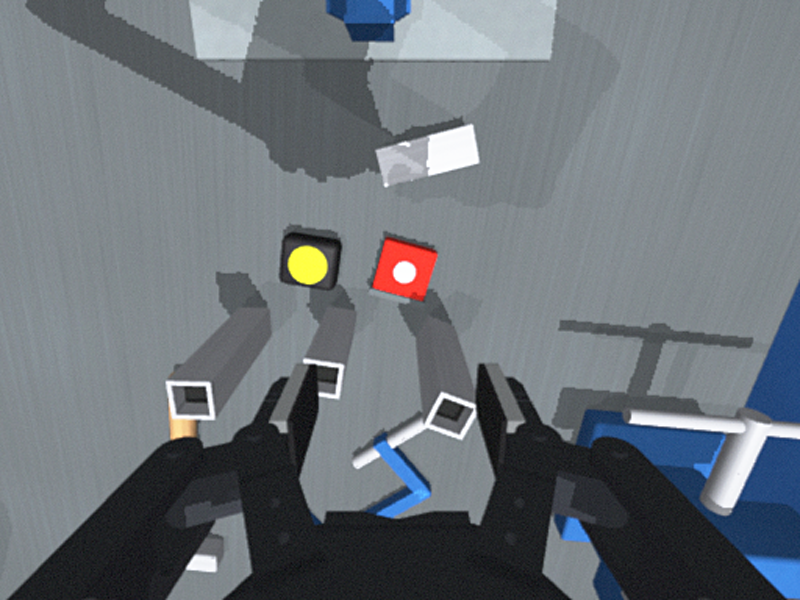

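The tube lies with its top face corners near (377,150), (473,125), (479,160) and (387,186), half in shadow.

```bash
python3 - <<'E'
from look import *
f=imaging.grab_frame("wrist")
P=np.array([onz(f,u*.64,v*.64,30)[:2] for u,v in [(377,150),(473,125),(479,160),(387,186)]])
print(P.round(1),P.mean(0),cv2.minAreaRect(P.astype(np.float32)))
xy=(605.4,-99.7)
S.turn(rot(np.radians(19.6),0),"t");S.go([*xy,90],"over");S.go([*xy,6],"down")
S.go([*xy,150],"lift");S.turn(rot(np.pi/2+YR,0),"t")
T=cradle("short",1)+[0,0,1-9];S.go([*T[:2],150],"carry");S.go(T+[0,0,35],"near");S.go(T,"place")
E
```

```text
13.775 [ 589.2 -180.8  245. ] [-3.14  -0.005  1.674] q [-0.3   0.33  1.64  0.    1.18 -0.41] op 0.7046087399255325 0.0
[[ 564.1  -99.9]
 [ 638.9  -73. ]
 [ 648.2  -98.9]
 [ 575.  -127.5]] [606.55275024 -99.80175726] ((606.53173828125, -100.37413787841797), (79.49616241455078, 29.66248893737793), 19.775869369506836)
t: 8 x w[-0.001, -0.0, 0.167]
over: 4 x t[10.4, -17.8, 38.8] -> [605.5 -99.7  90. ]
down: 2 x t[-0.3, -0.0, 42.0] -> [605.3 -99.8   6. ]
lift: 4 x t[0.2, 0.0, -36.0] -> [605.4 -99.7 150. ]
t: 8 x w[0.0, -0.0, -0.167]
carry: 6 x t[33.0, -21.5, -0.1] -> [456.7  84.  150.1]
near: 2 x t[-0.1, -0.2, 31.6] -> [456.6  83.8  86.9]
place: 1 x t[-0.0, -0.3, 34.9] -> [456.4  83.8  52. ]
```

Request:
arm_command(
  deltas=[
    {"hand":60,"tx":0,"ty":0,"tz":0,"wx":0,"wy":0,"wz":0.167},
    {"hand":60,"tx":0,"ty":0,"tz":0,"wx":0,"wy":0,"wz":0.167},
    {"hand":60,"tx":0,"ty":0,"tz":0,"wx":0,"wy":0,"wz":0.167},
    {"hand":60,"tx":0,"ty":0,"tz":0,"wx":0,"wy":0,"wz":0.167},
    {"hand":60,"tx":0,"ty":0,"tz":0,"wx":0,"wy":0,"wz":0.167},
    {"hand":60,"tx":0,"ty":0,"tz":0,"wx":0,"wy":0,"wz":0.167},
    {"hand":60,"tx":0,"ty":0,"tz":0,"wx":0,"wy":0,"wz":0.167},
    {"hand":60,"tx":0,"ty":0,"tz":0,"wx":0,"wy":0,"wz":0.167},
  ],
)

```text
clock: 14.82
eef_pos: [589.7, -180.9, 246.1]
tcp_rot: [-3.138, -0.001, 0.333]
contact_force: [-0.8, 0.3, 0.6]
opening: 0.701
grasp_force: 0.0
```

Request:
arm_command(
  deltas=[
    {"hand":60,"tx":10.5,"ty":-18,"tz":38.8,"wx":0,"wy":0,"wz":0},
    {"hand":60,"tx":10.5,"ty":-18,"tz":38.8,"wx":0,"wy":0,"wz":0},
    {"hand":60,"tx":10.5,"ty":-18,"tz":38.8,"wx":0,"wy":0,"wz":0},
    {"hand":60,"tx":10.5,"ty":-18,"tz":38.8,"wx":0,"wy":0,"wz":0},
    {"hand":60,"tx":0,"ty":0,"tz":0,"wx":0,"wy":0,"wz":0},
    {"hand":60,"tx":0,"ty":0,"tz":0,"wx":0,"wy":0,"wz":0},
    {"hand":60,"tx":0,"ty":0,"tz":0,"wx":0,"wy":0,"wz":0},
  ],
)

```text
clock: 15.7
eef_pos: [607.1, -100.5, 93.3]
tcp_rot: [-3.14, -0.004, 0.337]
contact_force: [-0.3, 0.3, -1.4]
opening: 0.707
grasp_force: 0.0
```

```bash
python3 - <<'E'
from look import *
S.go([606,-100,6],"down")
E
```

```text
15.7 [ 607.1 -100.5   93.3] [-3.14  -0.004  0.337] q [-0.17  0.49  1.76  0.    0.88  1.06] op 0.7065334693897862 0.0
down: 2 x t[-0.6, -0.3, 43.6] -> [ 606.1 -100.1    6.1]
```

Request:
arm_command(
  deltas=[
    {"hand":60,"tx":-0.5,"ty":-0.3,"tz":43.5,"wx":0,"wy":0,"wz":0},
    {"hand":60,"tx":-0.5,"ty":-0.3,"tz":43.5,"wx":0,"wy":0,"wz":0},
    {"hand":60,"tx":0,"ty":0,"tz":0,"wx":0,"wy":0,"wz":0},
    {"hand":15,"tx":0,"ty":0,"tz":0,"wx":0,"wy":0,"wz":0},
    {"hand":15,"tx":0,"ty":0,"tz":0,"wx":0,"wy":0,"wz":0},
    {"hand":15,"tx":0,"ty":0,"tz":0,"wx":0,"wy":0,"wz":0},
    {"hand":15,"tx":0,"ty":0,"tz":0,"wx":0,"wy":0,"wz":0},
    {"hand":15,"tx":0,"ty":0,"tz":0,"wx":0,"wy":0,"wz":0},
  ],
)

```text
clock: 16.7
eef_pos: [606.9, -99.8, 7.2]
tcp_rot: [-3.14, -0.005, 0.337]
contact_force: [-0.7, -0.6, 5.8]
opening: 0.331
grasp_force: 89.6
```

```bash
python3 - <<'E'
from look import *
c=np.array([606.2,-100,15.]);ct=S.R.inv().apply(c-S.p);print("c_tool",ct.round(1));ct[1]=0
S.go(S.p+[0,0,150],"lift");Rp=rot(np.pi/2+YR,0);S.turn(Rp,"t")
T=cradle("short",1)-Rp.apply(ct)+[0,0,1];S.go([*T[:2],155],"carry");S.go(T+[0,0,35],"near");S.go(T,"place")
E
```

```text
16.7 [606.9 -99.8   7.2] [-3.14  -0.005  0.337] q [-0.17  0.62  1.8   0.01  0.72  1.06] op 0.33070024469347026 89.57289576530457
c_tool [-0.7 -0.  -7.8]
lift: 4 x t[0.2, -0.1, -37.5] -> [606.8 -99.6 157.2]
t: 8 x w[0.0, -0.001, -0.167]
carry: 6 x t[33.1, -21.8, 0.3] -> [456.4  84.6 154.8]
near: 2 x t[0.0, -0.0, 33.3] -> [456.4  84.4  88.2]
place: 1 x t[0.2, -0.0, 34.9] -> [456.4  84.4  53.3]
```

Request:
arm_command(
  deltas=[
    {"hand":15,"tx":0,"ty":0,"tz":-37.5,"wx":0,"wy":0,"wz":0},
    {"hand":15,"tx":0,"ty":0,"tz":-37.5,"wx":0,"wy":0,"wz":0},
    {"hand":15,"tx":0,"ty":0,"tz":-37.5,"wx":0,"wy":0,"wz":0},
    {"hand":15,"tx":0,"ty":0,"tz":-37.5,"wx":0,"wy":0,"wz":0},
  ],
)

```text
clock: 17.2
eef_pos: [605.4, -100.0, 157.6]
tcp_rot: [-3.139, -0.004, 0.337]
contact_force: [0.2, 0.6, -2.6]
opening: 0.331
grasp_force: 89.2
```

Request:
arm_command(
  deltas=[
    {"hand":15,"tx":0,"ty":0,"tz":0,"wx":0,"wy":0,"wz":-0.167},
    {"hand":15,"tx":0,"ty":0,"tz":0,"wx":0,"wy":0,"wz":-0.167},
    {"hand":15,"tx":0,"ty":0,"tz":0,"wx":0,"wy":0,"wz":-0.167},
    {"hand":15,"tx":0,"ty":0,"tz":0,"wx":0,"wy":0,"wz":-0.167},
    {"hand":15,"tx":0,"ty":0,"tz":0,"wx":0,"wy":0,"wz":-0.167},
    {"hand":15,"tx":0,"ty":0,"tz":0,"wx":0,"wy":0,"wz":-0.167},
    {"hand":15,"tx":0,"ty":0,"tz":0,"wx":0,"wy":0,"wz":-0.167},
    {"hand":15,"tx":0,"ty":0,"tz":0,"wx":0,"wy":0,"wz":-0.167},
  ],
)

```text
clock: 18.2
eef_pos: [605.4, -100.0, 156.3]
tcp_rot: [3.139, -0.003, 1.679]
contact_force: [-1.1, -0.1, -2.5]
opening: 0.333
grasp_force: 89.2
```

Request:
arm_command(
  deltas=[
    {"hand":15,"tx":33.1,"ty":-21.8,"tz":0.3,"wx":0,"wy":0,"wz":0},
    {"hand":15,"tx":33.1,"ty":-21.8,"tz":0.3,"wx":0,"wy":0,"wz":0},
    {"hand":15,"tx":33.1,"ty":-21.8,"tz":0.3,"wx":0,"wy":0,"wz":0},
    {"hand":15,"tx":33.1,"ty":-21.8,"tz":0.3,"wx":0,"wy":0,"wz":0},
    {"hand":15,"tx":33.1,"ty":-21.8,"tz":0.3,"wx":0,"wy":0,"wz":0},
    {"hand":15,"tx":33.1,"ty":-21.8,"tz":0.3,"wx":0,"wy":0,"wz":0},
    {"hand":15,"tx":0,"ty":0,"tz":33.5,"wx":0,"wy":0,"wz":0},
    {"hand":15,"tx":0,"ty":0,"tz":33.5,"wx":0,"wy":0,"wz":0},
  ],
)

```text
clock: 19.2
eef_pos: [455.7, 85.2, 87.6]
tcp_rot: [3.136, -0.004, 1.675]
contact_force: [0.2, 0.6, -1.9]
opening: 0.334
grasp_force: 89.7
```

Request:
arm_command(
  deltas=[
    {"hand":15,"tx":0,"ty":0,"tz":0,"wx":0,"wy":0,"wz":0},
    {"hand":15,"tx":0,"ty":0,"tz":0,"wx":0,"wy":0,"wz":0},
    {"hand":15,"tx":0,"ty":0,"tz":0,"wx":0,"wy":0,"wz":0},
  ],
)

```text
clock: 19.58
eef_pos: [455.8, 84.6, 87.8]
tcp_rot: [3.138, -0.004, 1.673]
contact_force: [0.1, 0.1, -1.3]
opening: 0.333
grasp_force: 89.3
```

```bash
python3 - <<'E'
from look import *
Rp=rot(np.pi/2+YR,0);S.turn(Rp,"t")
T=cradle("short",1)-Rp.apply([-.7,0,-7.8])+[0,0,1];print(T);S.go(T,"place")
a=imaging.grab_frame("wrist");im=a["image"].copy()
m=(im.min(2)>170).astype(np.uint8)
for c in cv2.findContours(m,0,1)[0]:
    if cv2.contourArea(c)>1500: print(cv2.minAreaRect(c),cv2.boundingRect(c))
E
```

```text
19.575 [455.8  84.6  87.8] [ 3.138 -0.004  1.673] q [0.18 0.31 2.09 0.01 0.74 0.07] op 0.33313073024020257 89.30483222007751
t: 1 x w[0.004, -0.004, -0.001]
[456.41382742  84.45334013  53.2       ]
place: 1 x t[-0.2, 0.6, 34.6] -> [456.4  84.5  53.2]
((253.5, 297.5), (53.0, 65.0), 90.0) (221, 271, 66, 54)
((207.28622436523438, 214.93450927734375), (93.92445373535156, 31.64032745361328), 85.2363510131836) (188, 169, 34, 95)
((401.91424560546875, 229.01824951171875), (61.30898666381836, 148.2189178466797), 2.030914306640625) (370, 156, 66, 148)
((432.2491149902344, 58.8616943359375), (55.254547119140625, 129.81582641601562), 10.43747329711914) (395, 0, 77, 121)
((289.5, 133.5), (267.0, 127.0), 90.0) (226, 0, 128, 268)
```

Request:
arm_command(
  deltas=[
    {"hand":15,"tx":0,"ty":0.3,"tz":17.5,"wx":0,"wy":0,"wz":0},
    {"hand":15,"tx":0,"ty":0.3,"tz":17.5,"wx":0,"wy":0,"wz":0},
    {"hand":15,"tx":0,"ty":0,"tz":0,"wx":0,"wy":0,"wz":0},
    {"hand":15,"tx":0,"ty":0,"tz":0,"wx":0,"wy":0,"wz":0},
  ],
)

```text
clock: 20.12
eef_pos: [455.8, 84.7, 51.9]
tcp_rot: [3.14, -0.004, 1.673]
contact_force: [-0.2, 0.3, -2.0]
opening: 0.329
grasp_force: 92.5
```

Request:
arm_command(
  deltas=[
    {"hand":55,"tx":0,"ty":0,"tz":0,"wx":0,"wy":0,"wz":0},
    {"hand":55,"tx":0,"ty":0,"tz":0,"wx":0,"wy":0,"wz":0},
    {"hand":55,"tx":0,"ty":0,"tz":0,"wx":0,"wy":0,"wz":0},
    {"hand":55,"tx":0,"ty":0,"tz":-30,"wx":0,"wy":0,"wz":0},
    {"hand":60,"tx":0,"ty":0,"tz":-45,"wx":0,"wy":0,"wz":0},
    {"hand":60,"tx":0,"ty":0,"tz":-45,"wx":0,"wy":0,"wz":0},
    {"hand":60,"tx":0,"ty":0,"tz":-45,"wx":0,"wy":0,"wz":0},
    {"hand":60,"tx":0,"ty":0,"tz":-30,"wx":0,"wy":0,"wz":0},
  ],
)

```text
clock: 21.12
eef_pos: [455.6, 84.1, 248.6]
tcp_rot: [3.138, -0.004, 1.673]
contact_force: [0.7, 0.1, 0.5]
opening: 0.698
grasp_force: 0.0
```

```bash
python3 - <<'E'
from look import *
R,P=pickpose("medium",(539.9,-267.9),86.3)
S.turn(R,"t");S.go([*P[:2],270],"over")
f=imaging.grab_frame("wrist");im=f["image"]
for i in (1,2):  # expected top-face centres vs seen
    print(proj(f,cradle("short",i)+[0,0,15]).round())
m=(im.min(2)>170).astype(np.uint8)
for c in cv2.findContours(m,0,1)[0]:
    if cv2.contourArea(c)>400:
        P=np.array([onz(f,*q,75)[:2] for q in c[:,0].astype(float)]).astype(np.float32);print(cv2.minAreaRect(P),cv2.boundingRect(c))
print(cradle("short",1),cradle("short",2))
E
```

```text
21.125 [455.6  84.1 248.6] [ 3.138 -0.004  1.673] q [0.18 0.08 1.95 0.   1.11 0.07] op 0.6984357445262979 0.0
t: 5 x w[0.014, -0.158, 0.031]
over: 9 x t[-29.9, 11.8, 26.6] -> [ 539.  -281.4  270.3]
[[254. 168.]]
[[254.  83.]]
((633.1296997070312, 92.69844055175781), (22.909042358398438, 81.53345489501953), 6.105703830718994) (384, 142, 28, 64)
((155.96656799316406, 10.100837707519531), (156.10556030273438, 35.55983352661133), 78.69955444335938) (0, 137, 30, 111)
((579.4258422851562, 63.49775695800781), (82.37574768066406, 153.63308715820312), 33.556095123291016) (322, 127, 75, 104)
((553.3796997070312, 193.70806884765625), (40.13920593261719, 55.831207275390625), 6.362954616546631) (332, 53, 39, 55)
((620.6448974609375, 211.8903045654297), (23.071189880371094, 80.42301940917969), 6.107419013977051) (400, 28, 34, 81)
((456.690673828125, 128.85113525390625), (106.81520080566406, 261.71234130859375), 5.896129131317139) (213, 0, 99, 231)
[456.4858   83.75705  60.     ] [446.5142  180.24295  60.     ]
```

Request:
arm_command(
  deltas=[
    {"hand":60,"tx":0,"ty":0,"tz":0,"wx":0.014,"wy":-0.158,"wz":0.031},
    {"hand":60,"tx":0,"ty":0,"tz":0,"wx":0.014,"wy":-0.158,"wz":0.031},
    {"hand":60,"tx":0,"ty":0,"tz":0,"wx":0.014,"wy":-0.158,"wz":0.031},
    {"hand":60,"tx":0,"ty":0,"tz":0,"wx":0.014,"wy":-0.158,"wz":0.031},
    {"hand":60,"tx":0,"ty":0,"tz":0,"wx":0.014,"wy":-0.158,"wz":0.031},
  ],
)

```text
clock: 21.8
eef_pos: [455.4, 84.6, 246.7]
tcp_rot: [-3.139, 0.793, 1.51]
contact_force: [-0.7, -0.4, -0.5]
opening: 0.7
grasp_force: 0.0
```

Request:
arm_command(
  deltas=[
    {"hand":60,"tx":-33.6,"ty":13.3,"tz":29.9,"wx":0,"wy":0,"wz":0},
    {"hand":60,"tx":-33.6,"ty":13.3,"tz":29.9,"wx":0,"wy":0,"wz":0},
    {"hand":60,"tx":-33.6,"ty":13.3,"tz":29.9,"wx":0,"wy":0,"wz":0},
    {"hand":60,"tx":-33.6,"ty":13.3,"tz":29.9,"wx":0,"wy":0,"wz":0},
    {"hand":60,"tx":-33.6,"ty":13.3,"tz":29.9,"wx":0,"wy":0,"wz":0},
    {"hand":60,"tx":-33.6,"ty":13.3,"tz":29.9,"wx":0,"wy":0,"wz":0},
    {"hand":60,"tx":-33.6,"ty":13.3,"tz":29.9,"wx":0,"wy":0,"wz":0},
    {"hand":60,"tx":-33.6,"ty":13.3,"tz":29.9,"wx":0,"wy":0,"wz":0},
  ],
)

```text
clock: 22.8
eef_pos: [538.9, -282.7, 267.7]
tcp_rot: [-3.135, 0.788, 1.512]
contact_force: [0.3, 0.0, -0.4]
opening: 0.703
grasp_force: 0.0
```

Request:
arm_command(
  deltas=[
    {"hand":60,"tx":0,"ty":0,"tz":0,"wx":0,"wy":0,"wz":0},
    {"hand":60,"tx":0,"ty":0,"tz":0,"wx":0,"wy":0,"wz":0},
    {"hand":60,"tx":0,"ty":0,"tz":0,"wx":0,"wy":0,"wz":0},
  ],
)

```text
clock: 23.18
eef_pos: [538.7, -280.2, 267.6]
tcp_rot: [-3.135, 0.788, 1.513]
contact_force: [0.7, 1.0, 0.5]
opening: 0.702
grasp_force: 0.0
```

```bash
python3 - <<'E'
from look import *
f=imaging.grab_frame("wrist")
for o in rims(f): print(o)
R,P=pickpose("medium",(539.9,-267.9),86.3)
print(P);S.turn(R,"t");S.go([*P[:2],150],"d1");S.go(P,"d2")
E
```

```text
23.175 [ 538.7 -280.2  267.6] [-3.135  0.788  1.513] q [-0.07  0.32  1.84 -0.88  1.16  0.44] op 0.7024070810078863 0.0
[140.0, 454.8, -276.5, 29.1, 29.5, 4.2, [152.0, 86.0]]
[140.0, 636.8, -269.9, 29.6, 29.4, 73.1, [383.0, 69.0]]
[110.0, 540.1, -268.3, 29.3, 29.7, 86.7, [256.0, 47.0]]
[ 539.03300658 -281.30702511   46.56497116]
t: 1 x w[-0.001, 0.003, 0.005]
d1: 3 x t[27.5, 0.1, 28.0] -> [ 538.9 -281.2  149.9]
d2: 3 x t[24.3, 0.1, 24.4] -> [ 539.2 -281.4   46.6]
```

Request:
arm_command(
  deltas=[
    {"hand":60,"tx":25.9,"ty":0,"tz":26.2,"wx":0,"wy":0,"wz":0},
    {"hand":60,"tx":25.9,"ty":0,"tz":26.2,"wx":0,"wy":0,"wz":0},
    {"hand":60,"tx":25.9,"ty":0,"tz":26.2,"wx":0,"wy":0,"wz":0},
    {"hand":60,"tx":25.9,"ty":0,"tz":26.2,"wx":0,"wy":0,"wz":0},
    {"hand":60,"tx":25.9,"ty":0,"tz":26.2,"wx":0,"wy":0,"wz":0},
    {"hand":60,"tx":25.9,"ty":0,"tz":26.2,"wx":0,"wy":0,"wz":0},
    {"hand":60,"tx":0,"ty":0,"tz":0,"wx":0,"wy":0,"wz":0},
    {"hand":60,"tx":0,"ty":0,"tz":0,"wx":0,"wy":0,"wz":0},
  ],
)

```text
clock: 24.22
eef_pos: [538.4, -282.7, 47.9]
tcp_rot: [-3.136, 0.789, 1.512]
contact_force: [-0.6, 0.1, -0.2]
opening: 0.704
grasp_force: 0.0
```

Request:
arm_command(
  deltas=[
    {"hand":15,"tx":0,"ty":0,"tz":0,"wx":0,"wy":0,"wz":0},
    {"hand":15,"tx":0,"ty":0,"tz":0,"wx":0,"wy":0,"wz":0},
    {"hand":15,"tx":0,"ty":0,"tz":0,"wx":0,"wy":0,"wz":0},
    {"hand":15,"tx":0,"ty":0,"tz":0,"wx":0,"wy":0,"wz":0},
    {"hand":15,"tx":0,"ty":0,"tz":0,"wx":0,"wy":0,"wz":0},
  ],
  squeeze=100,
)

```text
clock: 24.85
eef_pos: [538.5, -283.1, 48.5]
tcp_rot: [-3.138, 0.789, 1.51]
contact_force: [-0.4, 4.3, 6.4]
opening: 0.342
grasp_force: 97.3
```

```bash
python3 - <<'E'
from look import *
c=np.array([540,-268.1,55]);ct=S.R.inv().apply(c-S.p);print("tube in tool",ct.round(1));ct[1]=0
S.go([*S.p[:2],250],"lift");place(S,"medium",2,ct,zt=230)
E
```

```text
24.85 [ 538.5 -283.1   48.5] [-3.138  0.789  1.51 ] q [-0.08  0.66  1.93 -1.1   0.92  0.86] op 0.341813082416462 97.31911182403564
tube in tool [  6.    0.5 -15.3]
lift: 5 x t[-28.6, -0.1, -28.4] -> [ 538.5 -283.1  250. ]
tip: 9 x w[-0.0, 0.175, -0.02]
carry: 12 x t[27.7, 10.3, 30.3] -> [612.8 219.  229.8]
near: 4 x t[-26.4, 0.2, 26.3] -> [613.2 219.4  80.8]
place: 1 x t[-24.8, 0.1, 24.5] -> [613.3 219.3  45.9]
open
back: 2 x t[0.2, 0.1, -40.0] -> [619.2 163.1 102.5]
```

Request:
arm_command(
  deltas=[
    {"hand":15,"tx":-28.6,"ty":-0.1,"tz":-28.4,"wx":0,"wy":0,"wz":0},
    {"hand":15,"tx":-28.6,"ty":-0.1,"tz":-28.4,"wx":0,"wy":0,"wz":0},
    {"hand":15,"tx":-28.6,"ty":-0.1,"tz":-28.4,"wx":0,"wy":0,"wz":0},
    {"hand":15,"tx":-28.6,"ty":-0.1,"tz":-28.4,"wx":0,"wy":0,"wz":0},
    {"hand":15,"tx":-28.6,"ty":-0.1,"tz":-28.4,"wx":0,"wy":0,"wz":0},
    {"hand":15,"tx":0,"ty":0,"tz":0,"wx":0,"wy":0,"wz":0},
  ],
)

```text
clock: 25.6
eef_pos: [539.4, -283.3, 252.0]
tcp_rot: [3.139, 0.788, 1.505]
contact_force: [-0.3, 0.7, -2.9]
opening: 0.341
grasp_force: 98.3
```

Request:
arm_command(
  deltas=[
    {"hand":15,"tx":0,"ty":0,"tz":0,"wx":0,"wy":0.175,"wz":-0.02},
    {"hand":15,"tx":0,"ty":0,"tz":0,"wx":0,"wy":0.175,"wz":-0.02},
    {"hand":15,"tx":0,"ty":0,"tz":0,"wx":0,"wy":0.175,"wz":-0.02},
    {"hand":15,"tx":0,"ty":0,"tz":0,"wx":0,"wy":0.175,"wz":-0.02},
    {"hand":15,"tx":0,"ty":0,"tz":0,"wx":0,"wy":0.175,"wz":-0.02},
    {"hand":15,"tx":0,"ty":0,"tz":0,"wx":0,"wy":0.175,"wz":-0.02},
    {"hand":15,"tx":0,"ty":0,"tz":0,"wx":0,"wy":0.175,"wz":-0.02},
    {"hand":15,"tx":0,"ty":0,"tz":0,"wx":0,"wy":0.175,"wz":-0.02},
  ],
)

```text
clock: 26.6
eef_pos: [537.7, -283.6, 247.9]
tcp_rot: [-3.121, -0.621, 1.642]
contact_force: [1.0, 0.7, -2.3]
opening: 0.339
grasp_force: 98.3
```

Request:
arm_command(
  deltas=[
    {"hand":15,"tx":0,"ty":0,"tz":0,"wx":0,"wy":0.175,"wz":-0.02},
    {"hand":15,"tx":27.7,"ty":10.3,"tz":30.3,"wx":0,"wy":0,"wz":0},
    {"hand":15,"tx":27.7,"ty":10.3,"tz":30.3,"wx":0,"wy":0,"wz":0},
    {"hand":15,"tx":27.7,"ty":10.3,"tz":30.3,"wx":0,"wy":0,"wz":0},
    {"hand":15,"tx":27.7,"ty":10.3,"tz":30.3,"wx":0,"wy":0,"wz":0},
    {"hand":15,"tx":27.7,"ty":10.3,"tz":30.3,"wx":0,"wy":0,"wz":0},
    {"hand":15,"tx":27.7,"ty":10.3,"tz":30.3,"wx":0,"wy":0,"wz":0},
    {"hand":15,"tx":27.7,"ty":10.3,"tz":30.3,"wx":0,"wy":0,"wz":0},
  ],
)

```text
clock: 27.6
eef_pos: [580.8, 11.0, 235.4]
tcp_rot: [-3.132, -0.791, 1.662]
contact_force: [0.5, 0.6, -2.8]
opening: 0.337
grasp_force: 98.5
```

Request:
arm_command(
  deltas=[
    {"hand":15,"tx":27.7,"ty":10.3,"tz":30.3,"wx":0,"wy":0,"wz":0},
    {"hand":15,"tx":27.7,"ty":10.3,"tz":30.3,"wx":0,"wy":0,"wz":0},
    {"hand":15,"tx":27.7,"ty":10.3,"tz":30.3,"wx":0,"wy":0,"wz":0},
    {"hand":15,"tx":27.7,"ty":10.3,"tz":30.3,"wx":0,"wy":0,"wz":0},
    {"hand":15,"tx":27.7,"ty":10.3,"tz":30.3,"wx":0,"wy":0,"wz":0},
    {"hand":15,"tx":0,"ty":0,"tz":0,"wx":0,"wy":0,"wz":0},
    {"hand":15,"tx":0,"ty":0,"tz":0,"wx":0,"wy":0,"wz":0},
  ],
)

```text
clock: 28.48
eef_pos: [611.7, 218.5, 227.5]
tcp_rot: [-3.133, -0.79, 1.664]
contact_force: [0.5, -0.4, -2.6]
opening: 0.34
grasp_force: 98.3
```

```bash
python3 - <<'E'
from look import *
place(S,"medium",2,[6,0,-15.3],zt=230)
E
```

```text
28.475 [611.7 218.5 227.5] [-3.133 -0.79   1.664] q [-0.04  0.48  1.69  0.83  1.25 -0.53] op 0.3404926978166214 98.32310557365417
tip: 1 x w[-0.001, -0.005, -0.007]
carry: 1 x t[2.3, 1.7, -1.3] -> [613.3 219.4 230. ]
near: 4 x t[-26.4, 0.0, 26.3] -> [613.3 219.   80.9]
place: 1 x t[-24.6, 0.1, 24.9] -> [613.3 219.3  45.9]
open
back: 2 x t[0.0, -0.0, -40.0] -> [619.2 163.  102.5]
```

Request:
arm_command(
  deltas=[
    {"hand":15,"tx":0.5,"ty":1.7,"tz":0.3,"wx":0,"wy":-0.005,"wz":-0.007},
    {"hand":15,"tx":-25.9,"ty":0,"tz":25.9,"wx":0,"wy":0,"wz":0},
    {"hand":15,"tx":-25.9,"ty":0,"tz":25.9,"wx":0,"wy":0,"wz":0},
    {"hand":15,"tx":-25.9,"ty":0,"tz":25.9,"wx":0,"wy":0,"wz":0},
    {"hand":15,"tx":-25.9,"ty":0,"tz":25.9,"wx":0,"wy":0,"wz":0},
    {"hand":15,"tx":0,"ty":0,"tz":0,"wx":0,"wy":0,"wz":0},
    {"hand":15,"tx":0,"ty":0,"tz":0,"wx":0,"wy":0,"wz":0},
  ],
)

```text
clock: 29.35
eef_pos: [615.0, 219.2, 83.4]
tcp_rot: [3.139, -0.786, 1.676]
contact_force: [0.1, -0.7, -1.4]
opening: 0.342
grasp_force: 98.3
```

```bash
cat >> look.py <<'E'
def chk(kind,i,name,ct):
    f=imaging.grab_frame("wrist");im=f["image"][:,:,::-1].copy();L=LEN[kind]/2
    c=S.p+S.R.apply(ct);ax=rot(np.pi/2+YR,0).apply([1,0,0]);x=np.cross(ax,[0,0,1])
    q=[c+s*L*ax+t*15*x+[0,0,15] for s,t in [(1,1),(1,-1),(-1,-1),(-1,1)]]
    p=proj(f,np.array(q));print("expected top face px",p.round().tolist())
    cv2.polylines(im,[p.round().astype(int)],True,(0,0,255),1)
    cv2.imwrite(f"pics/{name}.png",im)
E
python3 - <<'E'
from look import *
print(cradle("medium",2)-S.R.apply([6,0,-15.3]));place(S,"medium",2,[6,0,-15.3],zt=81)
chk("medium",2,"m1",[6,0,-15.3])
E
```

```text
29.35 [615.  219.2  83.4] [ 3.139 -0.786  1.676] q [-0.04  0.68  1.74  0.92  1.09 -0.74] op 0.34185968964454216 98.30997347831726
[613.32523863 219.32200414  44.94487434]
tip: 1 x w[0.002, -0.001, 0.001]
carry: 1 x t[-1.6, -1.7, 1.9] -> [613.3 219.3  81. ]
near: 1 x t[-0.0, -0.0, 0.0] -> [613.3 219.3  81. ]
place: 1 x t[-24.8, -0.0, 24.8] -> [613.3 219.3  45.9]
open
back: 2 x t[0.0, -0.0, -40.0] -> [619.2 163.  102.5]
expected top face px [[285.0, 231.0], [216.0, 231.0], [189.0, 654.0], [307.0, 654.0]]
```

View pics/m1.png

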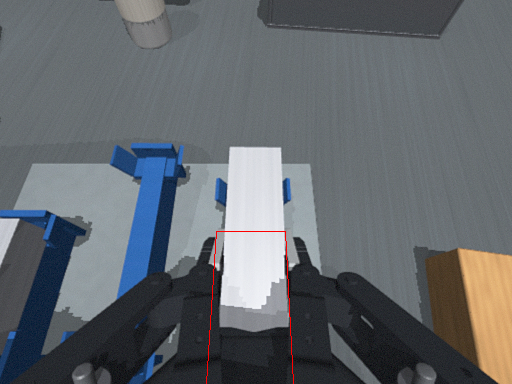

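The tube end sits at row 148, against about 149 from my own calculation. It is centred between the cheeks; the red outline was computed from a stale pose. Placing it.

Request:
arm_command(
  deltas=[
    {"hand":15,"tx":-13,"ty":-0.4,"tz":13.2,"wx":0,"wy":0,"wz":0},
    {"hand":15,"tx":-13,"ty":-0.4,"tz":13.2,"wx":0,"wy":0,"wz":0},
    {"hand":15,"tx":0,"ty":0,"tz":0,"wx":0,"wy":0,"wz":0},
    {"hand":15,"tx":0,"ty":0,"tz":0,"wx":0,"wy":0,"wz":0},
  ],
)

```text
clock: 29.9
eef_pos: [613.4, 220.1, 44.6]
tcp_rot: [3.141, -0.786, 1.675]
contact_force: [0.2, 0.4, 0.0]
opening: 0.342
grasp_force: 98.9
```

Request:
arm_command(
  deltas=[
    {"hand":55,"tx":0,"ty":0,"tz":0,"wx":0,"wy":0,"wz":0},
    {"hand":55,"tx":0,"ty":0,"tz":0,"wx":0,"wy":0,"wz":0},
    {"hand":55,"tx":0,"ty":0,"tz":0,"wx":0,"wy":0,"wz":0},
    {"hand":55,"tx":0,"ty":0,"tz":-30,"wx":0,"wy":0,"wz":0},
    {"hand":60,"tx":0,"ty":0,"tz":-45,"wx":0,"wy":0,"wz":0},
    {"hand":60,"tx":0,"ty":0,"tz":-45,"wx":0,"wy":0,"wz":0},
    {"hand":60,"tx":0,"ty":0,"tz":-45,"wx":0,"wy":0,"wz":0},
    {"hand":60,"tx":0,"ty":0,"tz":-45,"wx":0,"wy":0,"wz":0},
  ],
)

```text
clock: 30.9
eef_pos: [628.5, 71.0, 194.7]
tcp_rot: [3.14, -0.786, 1.675]
contact_force: [0.2, -1.0, 0.0]
opening: 0.702
grasp_force: 0.0
```

Request:
arm_command(
  deltas=[
    {"hand":60,"tx":-30,"ty":0,"tz":-30,"wx":0,"wy":0,"wz":0},
    {"hand":60,"tx":0,"ty":0,"tz":0,"wx":0,"wy":0,"wz":0},
    {"hand":60,"tx":0,"ty":0,"tz":0,"wx":0,"wy":0,"wz":0},
  ],
)

```text
clock: 31.28
eef_pos: [632.7, 30.3, 193.2]
tcp_rot: [3.141, -0.787, 1.674]
contact_force: [-0.4, 0.1, -0.4]
opening: 0.696
grasp_force: 0.0
```

```bash
python3 - <<'E'
from look import *
R,P=pickpose("long",(636.6,-269.9),73)
S.turn(R,"t");S.go([*P[:2],270],"over")
E
```

```text
31.275 [632.7  30.3 193.2] [ 3.141 -0.787  1.674] q [-0.31  0.59  1.58  0.72  1.4  -0.7 ] op 0.6963289186898233 0.0
t: 9 x w[-0.0, -0.172, 0.049]
over: 8 x t[-33.3, 11.3, 19.6] -> [ 632.5 -282.4  270.3]
```

Request:
arm_command(
  deltas=[
    {"hand":60,"tx":0,"ty":0,"tz":0,"wx":0,"wy":-0.172,"wz":0.049},
    {"hand":60,"tx":0,"ty":0,"tz":0,"wx":0,"wy":-0.172,"wz":0.049},
    {"hand":60,"tx":0,"ty":0,"tz":0,"wx":0,"wy":-0.172,"wz":0.049},
    {"hand":60,"tx":0,"ty":0,"tz":0,"wx":0,"wy":-0.172,"wz":0.049},
    {"hand":60,"tx":0,"ty":0,"tz":0,"wx":0,"wy":-0.172,"wz":0.049},
    {"hand":60,"tx":0,"ty":0,"tz":0,"wx":0,"wy":-0.172,"wz":0.049},
    {"hand":60,"tx":0,"ty":0,"tz":0,"wx":0,"wy":-0.172,"wz":0.049},
    {"hand":60,"tx":0,"ty":0,"tz":0,"wx":0,"wy":-0.172,"wz":0.049},
  ],
)

```text
clock: 32.28
eef_pos: [632.7, 31.8, 194.1]
tcp_rot: [-3.107, 0.616, 1.336]
contact_force: [0.5, -0.5, -0.7]
opening: 0.708
grasp_force: 0.0
```

Request:
arm_command(
  deltas=[
    {"hand":60,"tx":0,"ty":0,"tz":0,"wx":0,"wy":-0.172,"wz":0.049},
    {"hand":60,"tx":-33.3,"ty":11.3,"tz":19.6,"wx":0,"wy":0,"wz":0},
    {"hand":60,"tx":-33.3,"ty":11.3,"tz":19.6,"wx":0,"wy":0,"wz":0},
    {"hand":60,"tx":-33.3,"ty":11.3,"tz":19.6,"wx":0,"wy":0,"wz":0},
    {"hand":60,"tx":-33.3,"ty":11.3,"tz":19.6,"wx":0,"wy":0,"wz":0},
    {"hand":60,"tx":-33.3,"ty":11.3,"tz":19.6,"wx":0,"wy":0,"wz":0},
    {"hand":60,"tx":-33.3,"ty":11.3,"tz":19.6,"wx":0,"wy":0,"wz":0},
    {"hand":60,"tx":-33.3,"ty":11.3,"tz":19.6,"wx":0,"wy":0,"wz":0},
  ],
)

```text
clock: 33.28
eef_pos: [632.6, -243.4, 260.8]
tcp_rot: [-3.141, 0.784, 1.279]
contact_force: [-0.0, 0.0, -0.4]
opening: 0.706
grasp_force: 0.0
```

Request:
arm_command(
  deltas=[
    {"hand":60,"tx":-33.3,"ty":11.3,"tz":19.6,"wx":0,"wy":0,"wz":0},
    {"hand":60,"tx":0,"ty":0,"tz":0,"wx":0,"wy":0,"wz":0},
    {"hand":60,"tx":0,"ty":0,"tz":0,"wx":0,"wy":0,"wz":0},
    {"hand":60,"tx":0,"ty":0,"tz":0,"wx":0,"wy":0,"wz":0},
  ],
)

```text
clock: 33.78
eef_pos: [633.0, -281.2, 270.1]
tcp_rot: [-3.141, 0.784, 1.279]
contact_force: [1.0, 0.6, -0.4]
opening: 0.703
grasp_force: 0.0
```

```bash
python3 - <<'E'
from look import *
f=imaging.grab_frame("wrist")
for o in rims(f): print(o)
R,P=pickpose("long",(636.6,-269.9),73)
print(P);S.turn(R,"t");S.go(P,"d")
E
```

```text
33.775 [ 633.  -281.2  270.1] [-3.141  0.784  1.279] q [-0.07  0.53  1.5  -0.78  1.39  0.48] op 0.7029101702023598 0.0
[140.0, 454.0, -276.6, 29.5, 29.5, 4.1, [78.0, 120.0]]
[140.0, 649.6, -270.6, 35.6, 61.6, 87.7, [273.0, 67.0]]
[ 632.67197771 -282.74798198   76.56497116]
t: 1 x w[0.003, -0.001, 0.004]
d: 5 x t[27.1, 0.0, 27.6] -> [ 632.5 -282.8   76.7]
```

Request:
arm_command(
  deltas=[
    {"hand":60,"tx":27.1,"ty":0,"tz":27.6,"wx":0,"wy":0,"wz":0},
    {"hand":60,"tx":27.1,"ty":0,"tz":27.6,"wx":0,"wy":0,"wz":0},
    {"hand":60,"tx":27.1,"ty":0,"tz":27.6,"wx":0,"wy":0,"wz":0},
    {"hand":60,"tx":27.1,"ty":0,"tz":27.6,"wx":0,"wy":0,"wz":0},
    {"hand":60,"tx":27.1,"ty":0,"tz":27.6,"wx":0,"wy":0,"wz":0},
    {"hand":60,"tx":0,"ty":0,"tz":0,"wx":0,"wy":0,"wz":0},
    {"hand":60,"tx":0,"ty":0,"tz":0,"wx":0,"wy":0,"wz":0},
  ],
)

```text
clock: 34.7
eef_pos: [633.3, -284.0, 78.6]
tcp_rot: [3.14, 0.785, 1.276]
contact_force: [0.4, -0.5, -0.2]
opening: 0.704
grasp_force: 0.0
```

Request:
arm_command(
  deltas=[
    {"hand":15,"tx":0,"ty":0,"tz":0,"wx":0,"wy":0,"wz":0},
    {"hand":15,"tx":0,"ty":0,"tz":0,"wx":0,"wy":0,"wz":0},
    {"hand":15,"tx":0,"ty":0,"tz":0,"wx":0,"wy":0,"wz":0},
    {"hand":15,"tx":0,"ty":0,"tz":0,"wx":0,"wy":0,"wz":0},
    {"hand":15,"tx":0,"ty":0,"tz":0,"wx":0,"wy":0,"wz":0},
  ],
  squeeze=115,
)

```text
clock: 35.33
eef_pos: [633.2, -284.2, 79.3]
tcp_rot: [3.138, 0.784, 1.274]
contact_force: [-0.9, 2.9, 5.2]
opening: 0.335
grasp_force: 112.5
```

```bash
python3 - <<'E'
from look import *
c=np.array([636.6,-269.9,70]);ct=S.R.inv().apply(c-S.p);print("tube in tool",ct.round(1));ct[1]=0
S.go([*S.p[:2],260],"lift");place(S,"long",2,ct,zt=250)
E
```

```text
35.325 [ 633.2 -284.2   79.3] [3.138 0.784 1.274] q [-0.08  0.76  1.58 -0.84  1.18  0.71] op 0.33501638237116554 112.48876333236694
tube in tool [16.9 -0.9 -3.8]
lift: 5 x t[-25.5, 0.1, -25.6] -> [ 633.2 -284.   259.9]
tip: 9 x w[0.0, 0.172, -0.049]
carry: 12 x t[29.0, -4.4, 30.1] -> [528.9 209.3 250.3]
near: 4 x t[-29.8, -0.1, 30.0] -> [528.9 209.8  81.1]
place: 1 x t[-24.6, -0.1, 24.7] -> [528.9 209.8  46.3]
open
back: 2 x t[0.0, 0.1, -40.0] -> [534.8 153.6 102.9]
```

Request:
arm_command(
  deltas=[
    {"hand":15,"tx":-25.5,"ty":0.1,"tz":-25.6,"wx":0,"wy":0,"wz":0},
    {"hand":15,"tx":-25.5,"ty":0.1,"tz":-25.6,"wx":0,"wy":0,"wz":0},
    {"hand":15,"tx":-25.5,"ty":0.1,"tz":-25.6,"wx":0,"wy":0,"wz":0},
    {"hand":15,"tx":-25.5,"ty":0.1,"tz":-25.6,"wx":0,"wy":0,"wz":0},
    {"hand":15,"tx":-25.5,"ty":0.1,"tz":-25.6,"wx":0,"wy":0,"wz":0},
    {"hand":15,"tx":0,"ty":0,"tz":0,"wx":0,"wy":0,"wz":0},
  ],
)

```text
clock: 36.08
eef_pos: [634.2, -284.3, 261.5]
tcp_rot: [3.132, 0.783, 1.27]
contact_force: [0.2, -0.3, -3.5]
opening: 0.339
grasp_force: 113.2
```

Request:
arm_command(
  deltas=[
    {"hand":15,"tx":0,"ty":0,"tz":0,"wx":0,"wy":0.172,"wz":-0.049},
    {"hand":15,"tx":0,"ty":0,"tz":0,"wx":0,"wy":0.172,"wz":-0.049},
    {"hand":15,"tx":0,"ty":0,"tz":0,"wx":0,"wy":0.172,"wz":-0.049},
    {"hand":15,"tx":0,"ty":0,"tz":0,"wx":0,"wy":0.172,"wz":-0.049},
    {"hand":15,"tx":0,"ty":0,"tz":0,"wx":0,"wy":0.172,"wz":-0.049},
    {"hand":15,"tx":0,"ty":0,"tz":0,"wx":0,"wy":0.172,"wz":-0.049},
    {"hand":15,"tx":0,"ty":0,"tz":0,"wx":0,"wy":0.172,"wz":-0.049},
    {"hand":15,"tx":0,"ty":0,"tz":0,"wx":0,"wy":0.172,"wz":-0.049},
  ],
)

```text
clock: 37.08
eef_pos: [632.5, -284.7, 257.1]
tcp_rot: [-3.104, -0.618, 1.615]
contact_force: [0.0, 0.3, -3.4]
opening: 0.338
grasp_force: 113.3
```

Request:
arm_command(
  deltas=[
    {"hand":15,"tx":0,"ty":0,"tz":0,"wx":0,"wy":0.172,"wz":-0.049},
    {"hand":15,"tx":29,"ty":-4.4,"tz":30.1,"wx":0,"wy":0,"wz":0},
    {"hand":15,"tx":29,"ty":-4.4,"tz":30.1,"wx":0,"wy":0,"wz":0},
    {"hand":15,"tx":29,"ty":-4.4,"tz":30.1,"wx":0,"wy":0,"wz":0},
    {"hand":15,"tx":29,"ty":-4.4,"tz":30.1,"wx":0,"wy":0,"wz":0},
    {"hand":15,"tx":29,"ty":-4.4,"tz":30.1,"wx":0,"wy":0,"wz":0},
    {"hand":15,"tx":29,"ty":-4.4,"tz":30.1,"wx":0,"wy":0,"wz":0},
    {"hand":15,"tx":29,"ty":-4.4,"tz":30.1,"wx":0,"wy":0,"wz":0},
  ],
)

```text
clock: 38.08
eef_pos: [570.8, 4.8, 251.1]
tcp_rot: [-3.139, -0.786, 1.672]
contact_force: [0.3, 0.5, -2.5]
opening: 0.338
grasp_force: 113.5
```

Request:
arm_command(
  deltas=[
    {"hand":15,"tx":29,"ty":-4.4,"tz":30.1,"wx":0,"wy":0,"wz":0},
    {"hand":15,"tx":29,"ty":-4.4,"tz":30.1,"wx":0,"wy":0,"wz":0},
    {"hand":15,"tx":29,"ty":-4.4,"tz":30.1,"wx":0,"wy":0,"wz":0},
    {"hand":15,"tx":29,"ty":-4.4,"tz":30.1,"wx":0,"wy":0,"wz":0},
    {"hand":15,"tx":29,"ty":-4.4,"tz":30.1,"wx":0,"wy":0,"wz":0},
    {"hand":15,"tx":0,"ty":0,"tz":0,"wx":0,"wy":0,"wz":0},
    {"hand":15,"tx":0,"ty":0,"tz":0,"wx":0,"wy":0,"wz":0},
    {"hand":15,"tx":0,"ty":0,"tz":0,"wx":0,"wy":0,"wz":0},
  ],
)

```text
clock: 39.08
eef_pos: [528.7, 208.2, 248.4]
tcp_rot: [3.141, -0.785, 1.674]
contact_force: [-0.6, 0.3, -4.0]
opening: 0.335
grasp_force: 113.5
```

```bash
python3 - <<'E'
from look import *
chk("long",2,"l1",[16.9,0,-3.8])
place(S,"long",2,[16.9,0,-3.8],zt=250)
E
```

```text
39.075 [528.7 208.2 248.4] [ 3.141 -0.785  1.674] q [-0.06  0.34  1.86  0.83  1.24 -0.57] op 0.33505194356761475 113.48395228385925
expected top face px [[277.0, 107.0], [231.0, 107.0], [218.0, 369.0], [291.0, 369.0]]
tip: 1 x w[0.0, -0.0, -0.0]
carry: 1 x t[2.3, 0.3, 0.1] -> [528.9 209.9 250. ]
near: 4 x t[-29.8, -0.0, 29.8] -> [528.9 209.9  81.4]
place: 1 x t[-24.8, -0.0, 24.7] -> [528.9 209.8  46.4]
open
back: 2 x t[0.0, -0.0, -40.0] -> [534.7 153.6 103. ]
```

View pics/l1.png

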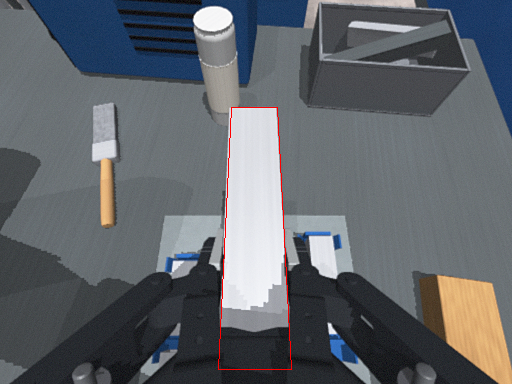

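The outline matches the held tube exactly, with its far edge at row 107 and columns 231–277.

Request:
arm_command(
  deltas=[
    {"hand":15,"tx":1,"ty":0.3,"tz":0.5,"wx":0,"wy":0,"wz":0},
    {"hand":15,"tx":-29.4,"ty":0,"tz":29.8,"wx":0,"wy":0,"wz":0},
    {"hand":15,"tx":-29.4,"ty":0,"tz":29.8,"wx":0,"wy":0,"wz":0},
    {"hand":15,"tx":-29.4,"ty":0,"tz":29.8,"wx":0,"wy":0,"wz":0},
    {"hand":15,"tx":-29.4,"ty":0,"tz":29.8,"wx":0,"wy":0,"wz":0},
    {"hand":15,"tx":0,"ty":0,"tz":0,"wx":0,"wy":0,"wz":0},
    {"hand":15,"tx":0,"ty":0,"tz":0,"wx":0,"wy":0,"wz":0},
    {"hand":15,"tx":0,"ty":0,"tz":0,"wx":0,"wy":0,"wz":0},
  ],
)

```text
clock: 40.12
eef_pos: [529.9, 211.4, 83.7]
tcp_rot: [3.136, -0.786, 1.678]
contact_force: [-0.7, -0.6, -2.2]
opening: 0.335
grasp_force: 113.8
```

```bash
cat >> look.py <<'E'
def edge(name):
    m=cv2.imread(f"pics/{name}.png").min(2)>200;c=np.where(m[:,245:265].mean(1)>.8)[0]
    for v in (c[0],c[0]+20): u=np.where(m[v+3,200:310])[0]+200;print("edge row",v,"cols",u[0],u[-1])
E
python3 - <<'E'
from look import *
chk("long",2,"l2",[16.9,0,-3.8]);edge("l1");edge("l2")
place(S,"long",2,[16.9,0,-3.8],zt=81)
E
```

```text
40.125 [529.9 211.4  83.7] [ 3.136 -0.786  1.678] q [-0.06  0.6   1.93  0.95  1.03 -0.85] op 0.33489382174964066 113.76524806022644
expected top face px [[278.0, 107.0], [231.0, 107.0], [218.0, 369.0], [291.0, 369.0]]
edge row 108 cols 230 275
edge row 128 cols 229 276
edge row 174 cols 227 279
edge row 194 cols 228 280
tip: 1 x w[0.002, -0.001, 0.003]
carry: 1 x t[-2.9, -1.1, 0.9] -> [528.9 209.8  81. ]
near: 1 x t[0.3, -0.0, -0.2] -> [528.9 209.9  81.4]
place: 1 x t[-24.8, -0.1, 24.7] -> [528.8 209.8  46.4]
open
back: 2 x t[0.0, 0.0, -40.0] -> [534.6 153.6 103. ]
```

View pics/l2.png

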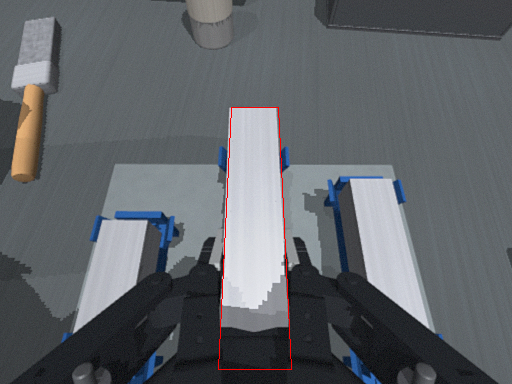

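The outline still fits and the tube is centred between the cheeks (222–290 px). The shift in edge row was only the brightness threshold. Placing it.

Request:
arm_command(
  deltas=[
    {"hand":15,"tx":-13.5,"ty":-0.2,"tz":12.7,"wx":0,"wy":0,"wz":0},
    {"hand":15,"tx":-13.5,"ty":-0.2,"tz":12.7,"wx":0,"wy":0,"wz":0},
    {"hand":15,"tx":0,"ty":0,"tz":0,"wx":0,"wy":0,"wz":0},
    {"hand":15,"tx":0,"ty":0,"tz":0,"wx":0,"wy":0,"wz":0},
  ],
)

```text
clock: 40.67
eef_pos: [528.6, 210.6, 44.6]
tcp_rot: [3.141, -0.788, 1.675]
contact_force: [-0.5, -1.0, 5.2]
opening: 0.335
grasp_force: 115.9
```

Request:
arm_command(
  deltas=[
    {"hand":50,"tx":0,"ty":0,"tz":0,"wx":0,"wy":0,"wz":0},
    {"hand":50,"tx":0,"ty":0,"tz":0,"wx":0,"wy":0,"wz":0},
    {"hand":50,"tx":0,"ty":0,"tz":0,"wx":0,"wy":0,"wz":0},
    {"hand":50,"tx":0,"ty":0,"tz":-30,"wx":0,"wy":0,"wz":0},
    {"hand":50,"tx":0,"ty":0,"tz":-45,"wx":0,"wy":0,"wz":0},
    {"hand":60,"tx":0,"ty":0,"tz":-45,"wx":0,"wy":0,"wz":0},
    {"hand":60,"tx":0,"ty":0,"tz":-45,"wx":0,"wy":0,"wz":0},
    {"hand":60,"tx":0,"ty":0,"tz":-45,"wx":0,"wy":0,"wz":0},
  ],
)

```text
clock: 41.68
eef_pos: [543.6, 61.4, 194.2]
tcp_rot: [3.14, -0.786, 1.675]
contact_force: [1.0, 0.0, 0.2]
opening: 0.706
grasp_force: 0.0
```

Request:
arm_command(
  deltas=[
    {"hand":60,"tx":-30,"ty":0,"tz":-30,"wx":0,"wy":0,"wz":0},
    {"hand":60,"tx":0,"ty":0,"tz":0,"wx":0,"wy":0,"wz":0},
    {"hand":60,"tx":0,"ty":0,"tz":0,"wx":0,"wy":0,"wz":0},
  ],
)

```text
clock: 42.05
eef_pos: [547.7, 20.7, 192.8]
tcp_rot: [3.141, -0.787, 1.674]
contact_force: [-0.6, 0.5, -1.0]
opening: 0.699
grasp_force: 0.0
```

```bash
python3 - <<'E'
from look import *
R,P=pickpose("long",(454.4,-276),94.5)
S.turn(R,"t");S.go([*P[:2],270],"over")
E
```

```text
42.05 [547.7  20.7 192.8] [ 3.141 -0.787  1.674] q [-0.37  0.49  1.77  0.7   1.37 -0.79] op 0.6994980088266086 0.0
t: 9 x w[0.0, -0.175, 0.003]
over: 8 x t[-33.4, -14.6, 20.0] -> [ 455.1 -289.5  269.5]
```

Request:
arm_command(
  deltas=[
    {"hand":60,"tx":0,"ty":0,"tz":0,"wx":0,"wy":-0.175,"wz":0.003},
    {"hand":60,"tx":0,"ty":0,"tz":0,"wx":0,"wy":-0.175,"wz":0.003},
    {"hand":60,"tx":0,"ty":0,"tz":0,"wx":0,"wy":-0.175,"wz":0.003},
    {"hand":60,"tx":0,"ty":0,"tz":0,"wx":0,"wy":-0.175,"wz":0.003},
    {"hand":60,"tx":0,"ty":0,"tz":0,"wx":0,"wy":-0.175,"wz":0.003},
    {"hand":60,"tx":0,"ty":0,"tz":0,"wx":0,"wy":-0.175,"wz":0.003},
    {"hand":60,"tx":0,"ty":0,"tz":0,"wx":0,"wy":-0.175,"wz":0.003},
    {"hand":60,"tx":0,"ty":0,"tz":0,"wx":0,"wy":-0.175,"wz":0.003},
  ],
)

```text
clock: 43.05
eef_pos: [547.8, 21.9, 193.7]
tcp_rot: [3.14, 0.619, 1.654]
contact_force: [-1.0, -1.2, -0.4]
opening: 0.701
grasp_force: 0.0
```

Request:
arm_command(
  deltas=[
    {"hand":60,"tx":0,"ty":0,"tz":0,"wx":0,"wy":-0.175,"wz":0.003},
    {"hand":60,"tx":-33.4,"ty":-14.6,"tz":20,"wx":0,"wy":0,"wz":0},
    {"hand":60,"tx":-33.4,"ty":-14.6,"tz":20,"wx":0,"wy":0,"wz":0},
    {"hand":60,"tx":-33.4,"ty":-14.6,"tz":20,"wx":0,"wy":0,"wz":0},
    {"hand":60,"tx":-33.4,"ty":-14.6,"tz":20,"wx":0,"wy":0,"wz":0},
    {"hand":60,"tx":-33.4,"ty":-14.6,"tz":20,"wx":0,"wy":0,"wz":0},
    {"hand":60,"tx":-33.4,"ty":-14.6,"tz":20,"wx":0,"wy":0,"wz":0},
    {"hand":60,"tx":-33.4,"ty":-14.6,"tz":20,"wx":0,"wy":0,"wz":0},
  ],
)

```text
clock: 44.05
eef_pos: [466.3, -251.0, 260.0]
tcp_rot: [3.141, 0.788, 1.652]
contact_force: [0.8, -0.5, 0.6]
opening: 0.703
grasp_force: 0.0
```

Request:
arm_command(
  deltas=[
    {"hand":60,"tx":-33.4,"ty":-14.6,"tz":20,"wx":0,"wy":0,"wz":0},
    {"hand":60,"tx":0,"ty":0,"tz":0,"wx":0,"wy":0,"wz":0},
    {"hand":60,"tx":0,"ty":0,"tz":0,"wx":0,"wy":0,"wz":0},
    {"hand":60,"tx":0,"ty":0,"tz":0,"wx":0,"wy":0,"wz":0},
  ],
)

```text
clock: 44.55
eef_pos: [455.9, -288.7, 269.4]
tcp_rot: [3.141, 0.788, 1.652]
contact_force: [-0.8, -0.9, -0.1]
opening: 0.706
grasp_force: 0.0
```

```bash
python3 - <<'E'
from look import *
f=imaging.grab_frame("wrist")
for o in rims(f): print(o)
R,P=pickpose("long",(454.4,-276),94.5)
print(P);S.turn(R,"t");S.go(P,"d")
E
```

```text
44.55 [ 455.9 -288.7  269.4] [3.141 0.788 1.652] q [-0.11  0.14  2.08 -0.97  1.01  0.39] op 0.7059473668168467 0.0
[140.0, 399.7, -400.2, 14.9, 50.4, 85.7, [198.0, 154.0]]
[140.0, 553.6, -269.0, 46.0, 20.9, 19.9, [384.0, 78.0]]
[140.0, 525.1, -227.3, 25.8, 89.3, 70.7, [365.0, 14.0]]
[ 455.45410021 -289.39361313   76.56497116]
t: 1 x w[0.002, 0.003, 0.002]
d: 5 x t[27.2, -0.1, 27.4] -> [ 455.5 -289.4   76.3]
```

```bash
python3 - <<'E'
from look import *
f=imaging.grab_frame("wrist");print(proj(f,[[454.4,-276,140]]))
f["image"]=np.minimum(255,f["image"].astype(int)+70).astype(np.uint8)
for o in rims(f): print(o)
f["image"]=np.maximum(0,f["image"].astype(int)-40).astype(np.uint8)
for o in rims(f): print(o)
E
```

```text
44.6 [ 456.  -288.7  269.5] [3.141 0.789 1.652] q [-0.11  0.14  2.08 -0.97  1.01  0.39] op 0.7022663756762424 0.0
[[253.16146615  71.35632466]]
[140.0, -614.2, 2229.2, 166.7, 3289.3, 23.9, [366.0, 362.0]]
[140.0, 1097.6, 2343.3, 3240.2, 160.8, 75.8, [141.0, 362.0]]
[140.0, 290.9, -639.8, 144.1, 74.5, 69.5, [155.0, 217.0]]
[140.0, 201.8, -610.2, 143.1, 71.8, 67.3, [104.0, 205.0]]
[140.0, 989.8, -1203.2, 165.3, 1627.0, 30.9, [349.0, 239.0]]
[140.0, 2689.0, 63399.0, 371503.1, 163603.1, 87.8, [147.0, 279.0]]
[140.0, 337.5, -547.0, 114.3, 66.6, 80.3, [168.0, 199.0]]
[140.0, 400.4, -398.7, 20.7, 52.9, 78.8, [198.0, 153.0]]
[140.0, 535.7, -240.6, 61.7, 104.5, 42.9, [366.0, 44.0]]
```

```bash
python3 - <<'E'
from look import *
f=imaging.grab_frame("wrist");g=cv2.cvtColor(f["image"],7)
for v in range(36,120,4): print(v,g[v,206:302:4].tolist())
E
```

```text
44.65 [ 456.  -288.9  269.5] [3.141 0.789 1.651] q [-0.11  0.14  2.08 -0.97  1.01  0.39] op 0.7000522715821896 0.0
36 [124, 126, 125, 126, 120, 127, 120, 123, 129, 123, 126, 126, 124, 127, 122, 123, 129, 122, 130, 126, 123, 131, 130, 122]
40 [122, 125, 119, 127, 122, 128, 119, 119, 130, 118, 125, 125, 121, 129, 125, 127, 118, 128, 130, 124, 127, 129, 126, 128]
44 [125, 124, 121, 122, 120, 128, 121, 123, 125, 119, 125, 120, 125, 129, 123, 123, 122, 123, 126, 123, 127, 125, 118, 128]
48 [127, 121, 120, 125, 122, 124, 120, 121, 127, 116, 124, 122, 124, 127, 124, 128, 121, 122, 126, 122, 124, 126, 123, 128]
52 [122, 118, 121, 122, 121, 123, 121, 122, 126, 115, 129, 124, 124, 122, 125, 126, 120, 126, 123, 126, 124, 128, 125, 123]
56 [125, 123, 124, 121, 125, 125, 122, 122, 127, 121, 121, 124, 123, 122, 127, 125, 122, 124, 123, 127, 127, 129, 127, 125]
60 [123, 124, 121, 120, 117, 128, 123, 123, 124, 124, 126, 125, 127, 121, 128, 125, 121, 127, 124, 127, 125, 119, 127, 123]
64 [123, 119, 124, 122, 119, 122, 125, 120, 123, 116, 125, 122, 122, 119, 128, 123, 124, 126, 126, 123, 126, 123, 127
[... 921 characters left out ...]
0, 122, 123, 122, 123, 125, 121, 119, 125, 130, 127, 126, 125, 124, 124, 124]
100 [112, 118, 121, 114, 122, 123, 126, 124, 121, 123, 123, 122, 120, 126, 121, 124, 123, 119, 124, 122, 122, 124, 124, 126]
104 [109, 118, 120, 121, 121, 123, 122, 124, 119, 123, 122, 122, 124, 122, 123, 124, 125, 122, 121, 120, 125, 119, 122, 128]
108 [105, 123, 119, 120, 124, 122, 124, 123, 124, 119, 121, 122, 123, 125, 126, 123, 128, 120, 127, 122, 123, 125, 121, 120]
112 [110, 120, 121, 118, 123, 122, 124, 124, 120, 122, 123, 125, 124, 121, 120, 122, 128, 123, 124, 117, 123, 122, 126, 125]
116 [110, 124, 119, 121, 122, 123, 121, 125, 126, 126, 120, 123, 125, 115, 72, 62, 125, 121, 125, 124, 120, 119, 122, 124]
```

The tube isn't where it stood; nothing is left at (253,71). I'll look for it.

```bash
python3 - <<'E'
from look import *
a=imaging.grab_frame("wrist");b=imaging.grab_frame("side")
np.save("wb.npy",a["image"])
o=np.hstack([a["image"],cv2.resize(b["image"][60:300,130:310],(288,384),interpolation=2)])
cv2.imwrite("pics/last.png",o[:,:,::-1])
E
```

```text
44.7 [ 455.9 -289.   269.6] [3.141 0.789 1.651] q [-0.11  0.14  2.08 -0.97  1.01  0.39] op 0.6973737776328699 0.0
```

View pics/last.png

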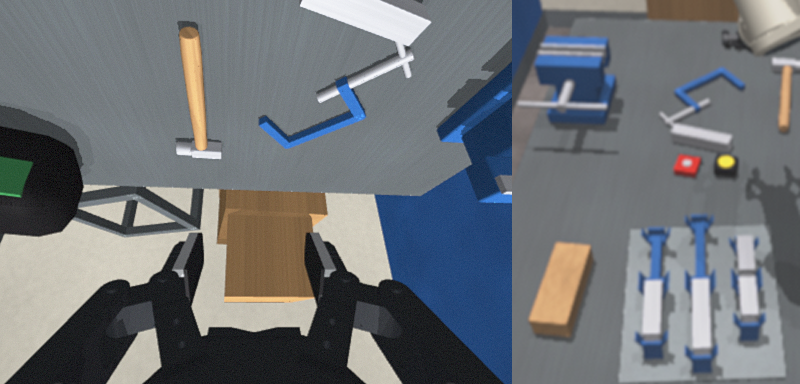

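The long tube now lies on its side near the clamp, at about (702,135) in the side crop and the top right of the wrist view. The side crop also shows all four placed tubes in their rows. I'll go vertical over the fallen one.

```bash
python3 - <<'E'
from look import *
b=imaging.grab_frame("side");p=onz(b,248.75,144.4,24);print(p)
for u,v in [(672,128),(733,142)]: print(onz(b,130+(u-512)*.625,60+v*.625,24))
S.turn(rot(np.radians(94.5),0),"up");S.go([p[0],p[1]-70,260],"go")
E
```

```text
44.8 [ 455.8 -289.3  269.7] [3.141 0.789 1.651] q [-0.11  0.14  2.08 -0.97  1.01  0.39] op 0.7085865346472793 0.0
[ 568.23699648 -289.43235302   24.        ]
[ 640.32077152 -309.71009507   24.        ]
[ 495.49928604 -270.00715595   24.        ]
up: 5 x w[0.0, 0.158, 0.0]
go: 3 x t[-26.3, 35.5, 3.2] -> [ 568.3 -359.4  260.1]
```

Request:
arm_command(
  deltas=[
    {"hand":60,"tx":0,"ty":0,"tz":0,"wx":0,"wy":0.158,"wz":0},
    {"hand":60,"tx":0,"ty":0,"tz":0,"wx":0,"wy":0.158,"wz":0},
    {"hand":60,"tx":0,"ty":0,"tz":0,"wx":0,"wy":0.158,"wz":0},
    {"hand":60,"tx":0,"ty":0,"tz":0,"wx":0,"wy":0.158,"wz":0},
    {"hand":60,"tx":0,"ty":0,"tz":0,"wx":0,"wy":0.158,"wz":0},
    {"hand":60,"tx":-26.3,"ty":35.5,"tz":3.2,"wx":0,"wy":0,"wz":0},
    {"hand":60,"tx":-26.3,"ty":35.5,"tz":3.2,"wx":0,"wy":0,"wz":0},
    {"hand":60,"tx":-26.3,"ty":35.5,"tz":3.2,"wx":0,"wy":0,"wz":0},
  ],
)

```text
clock: 45.85
eef_pos: [569.0, -360.9, 260.1]
tcp_rot: [3.141, -0.001, 1.65]
contact_force: [0.6, -0.9, 0.4]
opening: 0.703
grasp_force: 0.0
```

Request:
arm_command(
  deltas=[
    {"hand":60,"tx":0,"ty":0,"tz":0,"wx":0,"wy":0,"wz":0},
    {"hand":60,"tx":0,"ty":0,"tz":0,"wx":0,"wy":0,"wz":0},
    {"hand":60,"tx":0,"ty":0,"tz":0,"wx":0,"wy":0,"wz":0},
  ],
)

```text
clock: 46.22
eef_pos: [567.2, -359.5, 260.6]
tcp_rot: [3.141, -0.001, 1.65]
contact_force: [-0.4, 0.9, -0.4]
opening: 0.707
grasp_force: 0.0
```

```bash
cat > lie.py <<'E'
from look import *
def lying(thr=(150,170,190,210)):
    f=imaging.grab_frame("wrist");im=f["image"]
    for t in thr:
        m=((im.min(2)>t)&(np.ptp(im.astype(int),axis=2)<30)).astype(np.uint8)
        m=cv2.morphologyEx(m,cv2.MORPH_OPEN,np.ones((9,9),np.uint8))
        for c in cv2.findContours(m,0,1)[0]:
            if cv2.contourArea(c)<1000: continue
            P=np.array([onz(f,*q,30)[:2] for q in c[:,0].astype(float)]).astype(np.float32)
            print(t,[np.round(x,1) for x in cv2.minAreaRect(P)],cv2.boundingRect(c))
E
python3 -c "
from lie import *
lying()"
```

```text
46.225 [ 567.2 -359.5  260.6] [ 3.141e+00 -1.000e-03  1.650e+00] q [-0.57  0.4   1.5   0.    1.25 -0.65] op 0.706505710613381 0.0
150 [array([ 573.6, -290.1]), array([ 31.6, 141.1]), np.float64(76.7)] (212, 80, 102, 52)
```

The tube lies flat at (573.6, −290.1) with its axis at 166.7°. I'll grip it 10 mm off centre, away from the clamp.

```bash
python3 -c "
from look import *
S.turn(rot(np.radians(166.7),0),'t');S.go([563.9,-287.8,80],'over')"
```

```text
46.275 [ 567.3 -359.5  260.8] [ 3.141e+00 -1.000e-03  1.650e+00] q [-0.57  0.4   1.49  0.    1.25 -0.65] op 0.7043529676734154 0.0
t: 7 x w[0.0, -0.0, -0.18]
over: 5 x t[4.0, 13.8, 36.2] -> [ 563.8 -287.6   79.9]
```

Request:
arm_command(
  deltas=[
    {"hand":50,"tx":0,"ty":0,"tz":0,"wx":0,"wy":0,"wz":-0.18},
    {"hand":50,"tx":0,"ty":0,"tz":0,"wx":0,"wy":0,"wz":-0.18},
    {"hand":50,"tx":0,"ty":0,"tz":0,"wx":0,"wy":0,"wz":-0.18},
    {"hand":50,"tx":0,"ty":0,"tz":0,"wx":0,"wy":0,"wz":-0.18},
    {"hand":50,"tx":0,"ty":0,"tz":0,"wx":0,"wy":0,"wz":-0.18},
    {"hand":50,"tx":0,"ty":0,"tz":0,"wx":0,"wy":0,"wz":-0.18},
    {"hand":50,"tx":0,"ty":0,"tz":0,"wx":0,"wy":0,"wz":-0.18},
  ],
)

```text
clock: 47.15
eef_pos: [567.5, -359.7, 261.0]
tcp_rot: [3.141, 0.001, 2.916]
contact_force: [0.2, -0.1, 0.1]
opening: 0.583
grasp_force: 0.0
```

Request:
arm_command(
  deltas=[
    {"hand":50,"tx":4,"ty":13.8,"tz":36.2,"wx":0,"wy":0,"wz":0},
    {"hand":50,"tx":4,"ty":13.8,"tz":36.2,"wx":0,"wy":0,"wz":0},
    {"hand":50,"tx":4,"ty":13.8,"tz":36.2,"wx":0,"wy":0,"wz":0},
    {"hand":50,"tx":4,"ty":13.8,"tz":36.2,"wx":0,"wy":0,"wz":0},
    {"hand":50,"tx":4,"ty":13.8,"tz":36.2,"wx":0,"wy":0,"wz":0},
    {"hand":50,"tx":0,"ty":0,"tz":0,"wx":0,"wy":0,"wz":0},
    {"hand":50,"tx":0,"ty":0,"tz":0,"wx":0,"wy":0,"wz":0},
    {"hand":50,"tx":0,"ty":0,"tz":0,"wx":0,"wy":0,"wz":0},
  ],
)

```text
clock: 48.15
eef_pos: [565.6, -289.2, 81.5]
tcp_rot: [3.141, 0.004, 2.91]
contact_force: [0.1, 0.3, -0.4]
opening: 0.583
grasp_force: 0.0
```

```bash
python3 -c "
from lie import *
lying((150,170))
S.turn(rot(np.radians(166.7),0),'t');S.go([563.9,-287.8,6],'down')"
```

```text
48.15 [ 565.6 -289.2   81.5] [3.141 0.004 2.91 ] q [-0.48  0.53  1.72  0.    0.88 -1.82] op 0.5834701438076964 0.0
150 [array([ 572.2, -289.4]), array([ 31.2, 143.3]), np.float64(76.3)] (236, 123, 42, 165)
170 [array([ 598.6, -295.8]), array([30.8, 89. ]), np.float64(76.5)] (237, 194, 38, 94)
170 [array([ 529. , -278.8]), array([29.7, 52.7]), np.float64(76.8)] (236, 124, 41, 70)
t: 1 x w[0.0, 0.004, 0.0]
down: 2 x t[1.0, 0.5, 37.8] -> [ 563.9 -287.8    5.9]
```

Request:
arm_command(
  deltas=[
    {"hand":50,"tx":0.5,"ty":0.3,"tz":37.7,"wx":0,"wy":0,"wz":0},
    {"hand":50,"tx":0.5,"ty":0.3,"tz":37.7,"wx":0,"wy":0,"wz":0},
    {"hand":50,"tx":0,"ty":0,"tz":0,"wx":0,"wy":0,"wz":0},
    {"hand":15,"tx":0,"ty":0,"tz":0,"wx":0,"wy":0,"wz":0},
    {"hand":15,"tx":0,"ty":0,"tz":0,"wx":0,"wy":0,"wz":0},
    {"hand":15,"tx":0,"ty":0,"tz":0,"wx":0,"wy":0,"wz":0},
    {"hand":15,"tx":0,"ty":0,"tz":0,"wx":0,"wy":0,"wz":0},
    {"hand":15,"tx":0,"ty":0,"tz":0,"wx":0,"wy":0,"wz":0},
  ],
)

```text
clock: 49.2
eef_pos: [564.9, -288.0, 6.2]
tcp_rot: [3.141, 0.004, 2.91]
contact_force: [-2.4, 0.4, 7.3]
opening: 0.325
grasp_force: 114.4
```

```bash
python3 - <<'E'
from look import *
c=np.array([573,-289.8,15.]);ct=S.R.inv().apply(c-S.p);print("c_tool",ct.round(1));ct[1]=0
S.go(S.p+[0,0,150],"lift");Rp=rot(np.pi/2+YR,0);S.turn(Rp,"t")
T=cradle("long",1)-Rp.apply(ct)+[0,0,1];S.go([*T[:2],155],"carry");S.go(T+[0,0,35],"near");S.go(T,"place")
E
```

```text
49.2 [ 564.9 -288.     6.2] [3.141 0.004 2.91 ] q [-0.47  0.64  1.75  0.    0.75 -1.82] op 0.3249796875180365 114.43621873855591
c_tool [-8.3  0.1 -8.7]
lift: 4 x t[-0.1, 0.0, -37.5] -> [ 564.8 -288.   156.2]
t: 7 x w[0.0, 0.0, 0.177]
carry: 8 x t[44.9, 1.8, 0.1] -> [543.1  70.8 155.2]
near: 2 x t[0.2, -0.1, 34.0] -> [543.1  71.2  87.2]
place: 1 x t[-0.0, -0.0, 34.9] -> [543.2  71.2  52.3]
```

Request:
arm_command(
  deltas=[
    {"hand":15,"tx":0,"ty":0,"tz":-37.5,"wx":0,"wy":0,"wz":0},
    {"hand":15,"tx":0,"ty":0,"tz":-37.5,"wx":0,"wy":0,"wz":0},
    {"hand":15,"tx":0,"ty":0,"tz":-37.5,"wx":0,"wy":0,"wz":0},
    {"hand":15,"tx":0,"ty":0,"tz":-37.5,"wx":0,"wy":0,"wz":0},
  ],
)

```text
clock: 49.7
eef_pos: [563.6, -287.4, 156.2]
tcp_rot: [3.141, 0.002, 2.91]
contact_force: [0.9, 0.1, -3.3]
opening: 0.329
grasp_force: 113.9
```

Request:
arm_command(
  deltas=[
    {"hand":15,"tx":0,"ty":0,"tz":0,"wx":0,"wy":0,"wz":0.177},
    {"hand":15,"tx":0,"ty":0,"tz":0,"wx":0,"wy":0,"wz":0.177},
    {"hand":15,"tx":0,"ty":0,"tz":0,"wx":0,"wy":0,"wz":0.177},
    {"hand":15,"tx":0,"ty":0,"tz":0,"wx":0,"wy":0,"wz":0.177},
    {"hand":15,"tx":0,"ty":0,"tz":0,"wx":0,"wy":0,"wz":0.177},
    {"hand":15,"tx":0,"ty":0,"tz":0,"wx":0,"wy":0,"wz":0.177},
    {"hand":15,"tx":0,"ty":0,"tz":0,"wx":0,"wy":0,"wz":0.177},
  ],
)

```text
clock: 50.58
eef_pos: [563.6, -287.4, 154.9]
tcp_rot: [3.14, -0.0, 1.665]
contact_force: [-0.8, -0.9, -2.0]
opening: 0.327
grasp_force: 113.9
```

Request:
arm_command(
  deltas=[
    {"hand":15,"tx":44.9,"ty":1.8,"tz":0,"wx":0,"wy":0,"wz":0},
    {"hand":15,"tx":44.9,"ty":1.8,"tz":0,"wx":0,"wy":0,"wz":0},
    {"hand":15,"tx":44.9,"ty":1.8,"tz":0,"wx":0,"wy":0,"wz":0},
    {"hand":15,"tx":44.9,"ty":1.8,"tz":0,"wx":0,"wy":0,"wz":0},
    {"hand":15,"tx":44.9,"ty":1.8,"tz":0,"wx":0,"wy":0,"wz":0},
    {"hand":15,"tx":44.9,"ty":1.8,"tz":0,"wx":0,"wy":0,"wz":0},
    {"hand":15,"tx":44.9,"ty":1.8,"tz":0,"wx":0,"wy":0,"wz":0},
    {"hand":15,"tx":44.9,"ty":1.8,"tz":0,"wx":0,"wy":0,"wz":0},
  ],
)

```text
clock: 51.58
eef_pos: [541.9, 72.9, 155.3]
tcp_rot: [3.139, -0.001, 1.671]
contact_force: [1.0, -0.2, -3.2]
opening: 0.329
grasp_force: 114.0
```

Request:
arm_command(
  deltas=[
    {"hand":15,"tx":0,"ty":0,"tz":34,"wx":0,"wy":0,"wz":0},
    {"hand":15,"tx":0,"ty":0,"tz":34,"wx":0,"wy":0,"wz":0},
    {"hand":15,"tx":0,"ty":0,"tz":0,"wx":0,"wy":0,"wz":0},
    {"hand":15,"tx":0,"ty":0,"tz":0,"wx":0,"wy":0,"wz":0},
    {"hand":15,"tx":0,"ty":0,"tz":0,"wx":0,"wy":0,"wz":0},
  ],
)

```text
clock: 52.2
eef_pos: [543.1, 71.5, 88.1]
tcp_rot: [3.138, -0.001, 1.671]
contact_force: [0.0, -0.2, -2.7]
opening: 0.325
grasp_force: 114.0
```

```bash
python3 - <<'E'
from look import *
ct=np.array([-8.3,0,-8.7]);chk("long",1,"z1",ct)
im=cv2.imread("pics/z1.png").astype(int)
for v in (150,180,210,240): print(v,im[v,200:310:4].min(1).tolist())
print("col254",im[110:290:6,254].min(1).tolist())
Rp=rot(np.pi/2+YR,0);S.turn(Rp,"t");S.go(cradle("long",1)-Rp.apply(ct)+[0,0,1],"place")
E
```

```text
52.2 [543.1  71.5  88.1] [ 3.138e+00 -1.000e-03  1.671e+00] q [0.13 0.41 1.92 0.   0.81 0.03] op 0.32546561690210324 113.99578213691711
expected top face px [[287.0, 148.0], [221.0, 148.0], [230.0, 370.0], [278.0, 370.0]]
150 [96, 101, 101, 34, 29, 32, 131, 121, 116, 112, 115, 116, 119, 118, 117, 132, 120, 118, 107, 105, 108, 168, 102, 21, 62, 102, 171, 171]
180 [175, 174, 174, 177, 135, 111, 144, 146, 142, 141, 143, 147, 142, 144, 141, 143, 142, 144, 141, 140, 137, 141, 168, 169, 171, 170, 169, 170]
210 [166, 172, 175, 176, 178, 177, 0, 141, 142, 140, 140, 145, 141, 140, 142, 138, 139, 144, 136, 138, 134, 0, 165, 179, 178, 180, 182, 180]
240 [173, 173, 24, 34, 97, 98, 112, 138, 144, 135, 146, 143, 139, 135, 140, 137, 138, 137, 137, 131, 141, 108, 100, 75, 19, 29, 176, 177]
col254 [32, 31, 42, 34, 43, 117, 145, 142, 147, 143, 145, 141, 143, 143, 141, 140, 134, 141, 138, 139, 140, 138, 135, 138, 141, 134, 139, 138, 226, 236]
t: 1 x w[0.004, -0.001, -0.003]
place: 1 x t[-0.4, 0.1, 35.8] -> [543.2  71.1  52.3]
```

The tube edges match the prediction (columns 222–287, far edge at row 148). Placing it.

Request:
arm_command(
  deltas=[
    {"hand":15,"tx":0,"ty":0,"tz":18,"wx":0,"wy":0,"wz":0},
    {"hand":15,"tx":0,"ty":0,"tz":18,"wx":0,"wy":0,"wz":0},
    {"hand":15,"tx":0,"ty":0,"tz":0,"wx":0,"wy":0,"wz":0},
    {"hand":15,"tx":0,"ty":0,"tz":0,"wx":0,"wy":0,"wz":0},
  ],
)

```text
clock: 52.75
eef_pos: [542.2, 71.5, 49.6]
tcp_rot: [3.141, -0.001, 1.671]
contact_force: [1.4, -0.7, -0.9]
opening: 0.333
grasp_force: 122.9
```

Request:
arm_command(
  deltas=[
    {"hand":50,"tx":0,"ty":0,"tz":0,"wx":0,"wy":0,"wz":0},
    {"hand":50,"tx":0,"ty":0,"tz":0,"wx":0,"wy":0,"wz":0},
    {"hand":50,"tx":0,"ty":0,"tz":0,"wx":0,"wy":0,"wz":0},
    {"hand":50,"tx":0,"ty":0,"tz":-30,"wx":0,"wy":0,"wz":0},
    {"hand":50,"tx":0,"ty":0,"tz":-45,"wx":0,"wy":0,"wz":0},
    {"hand":50,"tx":0,"ty":0,"tz":-50,"wx":0,"wy":0,"wz":0},
    {"hand":50,"tx":0,"ty":0,"tz":-50,"wx":0,"wy":0,"wz":0},
    {"hand":50,"tx":0,"ty":0,"tz":-50,"wx":0,"wy":0,"wz":0},
  ],
)

```text
clock: 53.75
eef_pos: [541.4, 71.3, 277.2]
tcp_rot: [3.14, -0.001, 1.671]
contact_force: [0.4, 0.7, -0.0]
opening: 0.582
grasp_force: 0.0
```

Request:
arm_command(
  deltas=[
    {"hand":50,"tx":-40,"ty":0,"tz":-20,"wx":0,"wy":0,"wz":0},
    {"hand":50,"tx":-40,"ty":0,"tz":-20,"wx":0,"wy":0,"wz":0},
    {"hand":50,"tx":-40,"ty":0,"tz":0,"wx":0,"wy":0,"wz":0},
    {"hand":50,"tx":0,"ty":0,"tz":0,"wx":0,"wy":0,"wz":0},
    {"hand":50,"tx":0,"ty":0,"tz":0,"wx":0,"wy":0,"wz":0},
    {"hand":50,"tx":0,"ty":0,"tz":0,"wx":0,"wy":0,"wz":0},
  ],
)

```text
clock: 54.5
eef_pos: [553.6, -47.2, 315.1]
tcp_rot: [3.141, -0.001, 1.672]
contact_force: [0.2, 0.2, -0.5]
opening: 0.584
grasp_force: 0.0
```

```bash
python3 - <<'E'
from look import *
f=imaging.grab_frame("wrist");im=f["image"];d=im[:,:,2].astype(int)-im[:,:,0]
# rectify at tube-top height z=75, rack aligned; measure tube tops as non-blue bright patches along each row
for kind,i in [("short",1),("short",2),("medium",2),("long",1),("long",2)]:
    c=cradle(kind,i)+[0,0,15];ax=E_;x=np.array([E_[1],-E_[0],0]);L=LEN[kind]/2
    def prof(dirn,o,r): 
        t=np.arange(-r,r+.1,1);p=proj(f,c+o+t[:,None]*dirn).round().astype(int)
        ok=(p>=0).all(1)&(p[:,0]<512)&(p[:,1]<384);g=np.full(len(t),-1);g[ok]=cv2.cvtColor(im,7)[p[ok,1],p[ok,0]];return t,g
    for o in (-.6*L,0,.6*L):
        t,g=prof(x,o*ax,28);e=np.abs(g[2:]-g[:-2]);lo=t[1:-1][(e>18)];print(kind,i,"across@%d"%o,lo.astype(int).tolist())
    t,g=prof(ax,0,L+12);e=np.abs(g[2:]-g[:-2]);print("   along",t[1:-1][e>18].astype(int).tolist())
E
```

```text
54.5 [553.6 -47.2 315.1] [ 3.141e+00 -1.000e-03  1.672e+00] q [-0.09  0.17  1.68  0.    1.28 -0.19] op 0.5837440077496785 0.0
short 1 across@-24 [-17, -16, 12, 13, 14, 16, 20, 21]
short 1 across@0 [-17, -16, 12, 13, 14, 15, 18, 20, 21]
short 1 across@24 [-23, -20, -18, -17, -16, -15, 13, 14, 15, 27]
   along [-43, -42, -41, -40, 39, 40, 41, 43, 47, 48, 49]
short 2 across@-24 []
short 2 across@0 []
short 2 across@24 []
   along [-50, -49, -48, -44, -43]
medium 2 across@-33 []
medium 2 across@0 []
medium 2 across@33 []
   along [-63, -62, -61, -59, -58]
long 1 across@-42 [-24, -23, -22, -21, -18, -17]
long 1 across@0 [-19, -18, -17, 12, 13, 14]
long 1 across@42 [-23, -22, -21, -18, -17, -16, 12, 13, 14, 15]
   along [-80, -79, -75, -74, -72, -71, -70, -69, -55, -54, -53, -52, -18, -17, 69, 70, 71, 72, 79, 80, 81]
long 2 across@-42 []
long 2 across@0 []
long 2 across@42 []
   along [-78, -77, -76, -74, -73]
```

Both cradle-1 tubes sit within 2 mm of their targets. Next I'll check the cradle-2 tubes the same way.

Request:
arm_command(
  deltas=[
    {"hand":50,"tx":40,"ty":0,"tz":0,"wx":0,"wy":0,"wz":0},
    {"hand":50,"tx":40,"ty":0,"tz":0,"wx":0,"wy":0,"wz":0},
    {"hand":50,"tx":40,"ty":0,"tz":0,"wx":0,"wy":0,"wz":0},
    {"hand":50,"tx":30,"ty":0,"tz":0,"wx":0,"wy":0,"wz":0},
    {"hand":50,"tx":0,"ty":0,"tz":0,"wx":0,"wy":0,"wz":0},
    {"hand":50,"tx":0,"ty":0,"tz":0,"wx":0,"wy":0,"wz":0},
    {"hand":50,"tx":0,"ty":0,"tz":0,"wx":0,"wy":0,"wz":0},
  ],
)

```text
clock: 55.42
eef_pos: [538.8, 100.5, 315.4]
tcp_rot: [3.141, -0.001, 1.671]
contact_force: [-0.4, 0.2, 0.5]
opening: 0.586
grasp_force: 0.0
```

```bash
python3 - <<'E'
from look import *
f=imaging.grab_frame("wrist");g0=cv2.cvtColor(f["image"],7)
x=np.array([E_[1],-E_[0],0])
def prof(c,d,r):
    t=np.arange(-r,r+.1,1);p=proj(f,c+t[:,None]*d).round().astype(int)
    ok=(p>=0).all(1)&(p[:,0]<512)&(p[:,1]<384);g=np.full(len(t),-1);g[ok]=g0[p[ok,1],p[ok,0]]
    return t[1:-1][np.abs(g[2:]-g[:-2])>18].astype(int).tolist()
for k in LEN:
    c=cradle(k,2)+[0,0,15];L=LEN[k]/2
    print(k,[prof(c+o*L*E_,x,28) for o in (-.6,0,.6)],"along",prof(c,E_,L+12))
E
```

```text
55.425 [538.8 100.5 315.4] [ 3.141e+00 -1.000e-03  1.671e+00] q [0.18 0.16 1.7  0.   1.28 0.08] op 0.5858062181843258 0.0
short [[-20, -19, -18, -16, -15, -13, -12, -3, -2, -1, 5, 6, 7, 13, 14, 15, 16, 20, 21], [-18, -17, 14, 15, 16, 20, 21], [-17, -16, 14, 15, 16, 20, 21]] along [-49, -48, -45, -44, -43, -42, -41, -40, -22, -21, -20, 38, 39, 40, 48, 49, 50]
medium [[-21, -20, -17, -16, -15, 15, 16], [-19, -17, -16, -15, 14, 15], [-21, -20, -17, -16, -15, 14, 15]] along [-61, -60, -59, -58, -57, -56, -55, -54, 54, 55, 56, 58, 61, 62]
long [[-23, -22, -21, -20, -17, -16, -15, 0, 14], [-23, -22, -21, -20, -17, -16, 14, 15, 16], [-22, -21, -20, -17, -16, -15, 13, 14, 15]] along [-80, -79, -76, -75, -72, -71, -70, -69, -62, -61, -60, -41, -26, -25, 69, 70, 71, 72, 74, 75]
```

All five are within about 2 mm of their cradle centres, measured at tube-top height, and they line up with the rows.

```bash
python3 -c "
from rig import r
print(r.sign_off())"
```

```text
the job is handed in; nothing more can be done
None
```

All five tubes present (two short, one medium, two long) lie flat in cradles of their own rows, within about 2 mm of centre by the wrist camera. I saw no bystander moved, and the job is handed in with no verdict shown.

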